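# Load a jeweller's tumbler and mark the job

### The arm

A 6-joint arm with a two-finger parallel gripper is mounted at the origin on the work surface. World frame = base frame: x ahead of the robot, y to its left, z up, the work surface at z = 0. Lengths are in m, angles in rad, forces in N, time in s.
With the tool pointing down it reaches from about 0.4 to 0.825 m from the base axis. Payload 7 kg.
Tool frame: the origin (TCP) lies midway between the tips of the shut fingers; the grasp point (between the pads) lies hold_point_z behind it (hold_point_z is the distance from the TCP to the grasp point, in m); z points along the fingers, y is the line along which they close (so a half turn about z gives the same grasp; the last joint's range is limited). The gripper opens to 88 mm and grips with 3 to 60 N. Pads are 19 mm wide; open, the fingers measure 130 mm over their backs; the gripper's body (78 mm by 193 mm) begins 47 mm behind the grasp point.
Start: joints at [1.495, 0.359, 0.012, 0, -1.224, -0.288], TCP at [0.24, 0.631, 0.187] pointing down, gripper open.
Joint ranges: [-3.07, 3.07], [-1.43, 2.12], [-1.02, 1.25], [-3.03, 1.67], [-3.05, -0], [-3.03, 3.03]. Speed limits (rad/s): [2.39, 2.39, 3.01, 3.14, 3.14, 3.14].

### API

Orientations are given as [roll, pitch, yaw] about the fixed x, y, z axes, in that order (R = Rz(yaw) Ry(pitch) Rx(roll)).
In Python, from station import * gives the robot as it stands.
- The arm moves only by the tool apply_moves, never from a script. Its argument "steps" is a list of rows, each an object with "translation": the shift along the world's x, y, z scaled (see below), a list of three; "rotation": the turn, a rotation vector about the world's x, y, z scaled (see below), a list of three. A call has exactly 10 rows; each row is the pose to reach, as a shift and turn from the pose commanded when the call began; what a row does not reach only later rows make up. The controller multiplies each number of a shift by 250 mm and each number of a turn by 30 degrees. A row lasts 1/12 s, in which the tool goes at most 41.7 mm and 7.16 degrees, less where a joint would pass 70% of its speed; a pose out of reach is approached as far as the arm can. A call with a number of a shift or a turn outside -1 to 1 is refused whole. A call with a gripper value outside its range is refused whole. "jaw" is the closure, from -1 (fully open) to 1 (shut), so that 0 is half open, set as the call begins (left out, the last holds). The fingers move at their own pace and stop on an object; "newtons" is the grip in N (left out, the last holds). Time passes only in rows, so rows that repeat a pose let the fingers close, or fill a call up. It gives the time, the measured TCP pose, the force, the opening and the grip force at its end, in the units of the state.
- get_state(): the state, without advancing time (a new reading comes with each control period).
- grab_frame(name): name is "scene" or "top"; returns the picture (384x512x3 uint8, blue, green, red); there is no depth.
- camera_model(name): a dict with "fx", "fy", "cx", "cy" (pixels), "k1" (the pictures are not rectified: a ray, as slopes to the right and down, at radius r is drawn at 1 + k1 r^2 times it, then the intrinsics apply), "xyz" and "rotation" of the camera in the world. Camera axes: x right, y down, z forward; pixel columns grow to the right and rows downward; lengths in m; the calibration is good to about 2 mm. A picture is of the moment at which its call begins. camera_model takes no time and is no camera call.
- job_done(): hands the job in; it is judged then, once.
The state is a dict: "t": time; "q": joint angles; "qd": joint speeds; "joint_efforts": joint torques, N m; "eef_pos": TCP position; "ee_rot": TCP orientation; "force": force on the tool from outside, world axes, zero at the start; "moment": the same for the moment, N m; "width": finger opening in m; "gripper_force": force on a finger pad.
Only numpy, scipy, OpenCV 4.12 (cv2) and the standard library are available. Lean on these libraries where they do the work, as an engineer would, in place of code of your own. Each camera call takes 0.05 s, during which the arm holds its last target. There are 200 camera calls.

### The job

Start the polishing job: tip all eight turquoise stones out of the steel cup into the tumbler's black drum, then stand the empty cup upright back on the cork coaster. Then take the yellow job tag from its block and hang it by its eye on the orange peg of the tag stand, and last of all push the tumbler's red lever right over to on. Leave the tools and the steel block lying where they are.

Things in the scene. Friction and masses are not known exactly. Their poses are not given: they have to be found in the camera images.
- tumbler: fixed bench tumbler: blue square base 150 x 150 mm, carrying an open black round drum (outer radius 70 mm at its foot, 85 mm at its rim, wall 5 mm; rim 95 mm above the table). Origin on the table under the drum's centre. Its switch box stands on its own -y side. Its place and yaw vary, and it may stand left or right
- drum_floor (a point): centre of the drum's inner floor, 36 mm above the table; the rim is 59 mm above this point, inner radius 80 mm at the rim
- switch (a joint): red toggle lever of the tumbler's switch box, 60 mm long; 0 = off, leaning to the tumbler's -x side (towards the robot); it swings about 1.0 rad to fully on, leaning to +x, and stays where it is left; it may start anywhere from 0 to 0.25
- switch_tip (a point): tip of the red lever; the lever moves in the tumbler's x-z plane, its pivot 22 mm above the table, 30 mm to the -x and 128 mm to the -y side of the tumbler's origin; at 0 the tip is 75 mm above the table and 29 mm to the -x side of the pivot. Red ball of 26 mm diameter on a 10 mm rod; grey box below it 70 (x) x 50 x 25 mm high
- cup: loose steel cup, 65 mm high, outer radius 22.5 mm at its foot and 29.5 mm at its rim, wall 2.5 mm, floor 4 mm; origin at the centre of its underside, z up through its mouth. Four flat black rubber grip cheeks, 28 mm wide, 10 to 52 mm above its underside, face its +x, -x, +y and -y; each stands 32 mm from the cup's axis, so it is 64 mm over a pair. It starts on the coaster and holds the stones
- cup_mouth (a point): centre of the cup's mouth, 65 mm above its underside
- coaster: fixed round cork coaster, radius 50 mm, 5 mm thick; origin at the centre of its underside
- tag: loose yellow plastic job tag, an upright plate 38 mm wide (its y) by 9 mm thick (its x) by 100 mm high (its z); origin at the centre of its underside. A round 24 mm eye passes through it along x, centred 60 mm above the underside. It starts upright, its lowest 24 mm in the slot of the tag block, its underside 10 mm above the table
- tag_eye (a point): centre of the tag's eye
- tag_block: fixed wooden block 70 x 80 x 34 mm high whose slot (24 mm deep) holds the tag; origin at the centre of its underside, the slot runs along its y
- tag_stand: fixed tag stand: wooden base 110 (x) x 80 x 12 mm, a dark round post (radius 7 mm, top 207 mm above the table) 40 mm to the +x side of the origin, and an orange peg of 8 mm diameter that runs from the post at 172 mm height to its free round-ended tip 35 mm to the -x side of the origin, at 192 mm height. Origin on the table at the base's centre. It may stand left or right
- peg_mid (a point): point on the peg's axis above the stand's origin, 183 mm above the table
- bench_block: bystander: loose steel block 60 x 60 x 22 mm; origin under its centre
- hammer: bystander: loose hammer lying along its x
- brush: bystander: loose yellow brush lying along its x
- pliers: bystander: loose pliers with red handles lying along its x
- stone0: one of eight turquoise pebbles, about 16 x 16 x 20 mm, 11 g; origin at its centre
- stone1: one of eight turquoise pebbles, about 16 x 16 x 20 mm, 11 g; origin at its centre
- stone2: one of eight turquoise pebbles, about 16 x 16 x 20 mm, 11 g; origin at its centre
- stone3: one of eight turquoise pebbles, about 16 x 16 x 20 mm, 11 g; origin at its centre
- stone4: one of eight turquoise pebbles, about 16 x 16 x 20 mm, 11 g; origin at its centre
- stone5: one of eight turquoise pebbles, about 16 x 16 x 20 mm, 11 g; origin at its centre
- stone6: one of eight turquoise pebbles, about 16 x 16 x 20 mm, 11 g; origin at its centre
- stone7: one of eight turquoise pebbles, about 16 x 16 x 20 mm, 11 g; origin at its centre
Not all that is in view belongs to the job. There is more than one size of the tag_stand; the one meant has the size given above.

How it is judged:
By the outcome, as a careful person would: the job done as asked, in the order asked, and still so for the second after the job is handed in, with the robot touching nothing.
It also fails if it takes over 72 s, if anything falls off the work surface, if the arm or the gripper's body presses on something with over 40 N, if the wrist force passes 120 N, or if a joint passes its speed limit or range.

## Working session

There is one attempt and no reset: what is moved stays moved. The work goes in short steps, Python scripts to look and compute and a tool call to move; the robot and the scene stay as the last step left them, time stands still between calls to the robot, and variables do not carry over. Pictures are saved under pics/ and viewed, at most 10 in all, crops included, and the job is handed in when it is done.

Besides the shell and the picture viewer there is one more tool, called as name(argument=value, ...) on one line, values as JSON. apply_moves: Moves the arm, as the interface text tells. Shifts and turns lie within -1 to 1; 1 stands for 250 mm of shift or 30 degrees of turn. Its arguments: {"type":"object","properties":{"steps":{"type":"array"},"jaw":{"type":"number"},"newtons":{"type":"number"}},"required":["steps"]}

```bash
mkdir -p pics; ls; python3 - <<'E'
from station import *
import cv2
for n in("scene","top"):
    f=grab_frame(n); cv2.imwrite(f"pics/{n}0.png",cv2.resize(f,(800,600),interpolation=cv2.INTER_CUBIC)); cv2.imwrite(f"{n}0_raw.png",f); print(camera_model(n))
print(get_state())
E
```

```text
pics
{'fx': 460.19590459943134, 'fy': 460.19590459943134, 'cx': 262.34339176148313, 'cy': 192.58835410230998, 'k1': -0.07012412988919439, 'xyz': array([ 1.17221802, -0.1840956 ,  1.05203296]), 'rotation': array([-2.44400671,  0.00335908,  1.31106729])}
{'fx': 347.96992353158475, 'fy': 347.96992353158475, 'cx': 252.55745720379286, 'cy': 191.22323938278524, 'k1': -0.05020202061939798, 'xyz': array([0.22956376, 0.02618214, 1.26391141]), 'rotation': array([-2.97939252, -0.02106147, -1.55410785])}
{'t': 0.1, 'q': array([ 1.49505053e+00,  3.59322431e-01,  1.11691730e-02, -2.93919309e-04,
       -1.22409976e+00, -2.88152771e-01]), 'qd': array([ 0.00209799, -0.00323674,  0.00115783,  0.00100597, -0.00101693,
       -0.00118929]), 'joint_efforts': array([-1.23844944e-03, -5.84160376e+01,  2.93753135e+01,  7.01555684e+00,
        1.01704712e-02, -4.09636459e-05]), 'eef_pos': array([0.24007339, 0.63034574, 0.18642255]), 'ee_rot': array([ 3.14011749e+00, -1.49075459e-04, -3.63998529e-01]), 'force': array([-0.32635722,  0.10552043,  0.20347364]), 'moment': array([ 0.00302009,  0.00809541, -0.01136391]), 'gripper_force': 0.0, 'width': 0.08778343463471544}
```

View pics/scene0.png

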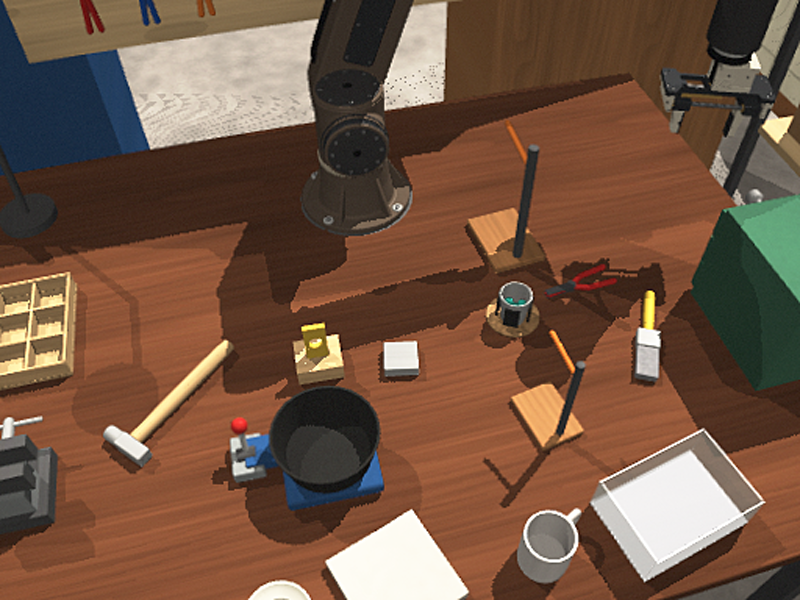

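View pics/top0.png

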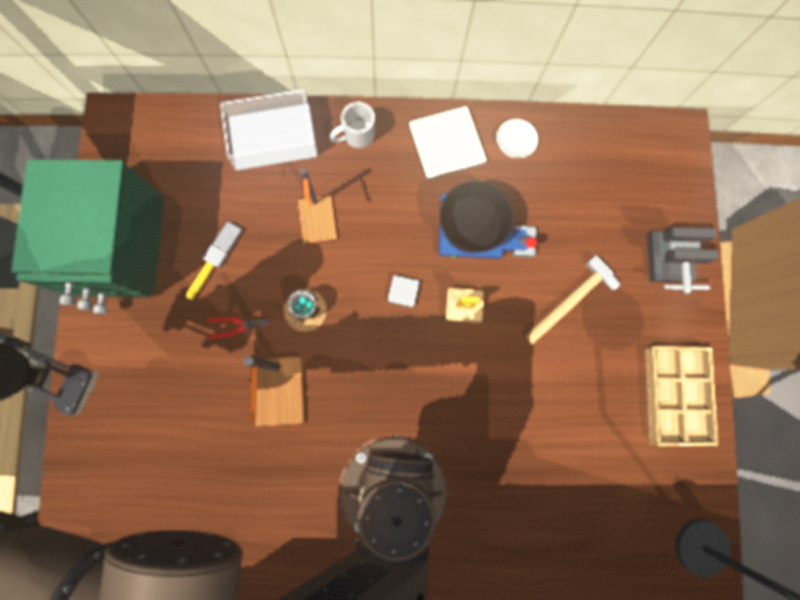

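The scene view shows the tumbler at about (325,440) with its red ball at (239,425), the tag at (315,343) in its block, and the cup at (515,300). The small stand is at (547,415) with its post top at (580,367). The other stand, at (500,240), is larger: from the top view its base measures about 1.4x the one given. The small one is the one meant.

```bash
cat > h.py <<'E'
import numpy as np, cv2
from station import *
from scipy.spatial.transform import Rotation as R
from scipy.optimize import least_squares
CM={n:camera_model(n) for n in("scene","top")}
def proj(n,P):
    c=CM[n]; p=(np.atleast_2d(P)-c["xyz"])@R.from_euler("xyz",c["rotation"]).as_matrix()
    s=p[:,:2]/p[:,2:]; s=s*(1+c["k1"]*(s**2).sum(1,keepdims=True))
    return s*[c["fx"],c["fy"]]+[c["cx"],c["cy"]]
def ray(n,uv,z):
    c=CM[n]; d=(np.array(uv,float)-[c["cx"],c["cy"]])/[c["fx"],c["fy"]]; s=d.copy()
    for _ in range(20): s=d/(1+c["k1"]*(s@s))
    w=R.from_euler("xyz",c["rotation"]).as_matrix()@np.r_[s,1]
    return c["xyz"]+w*(z-c["xyz"][2])/w[2]
def world(pose,P):  # pose x,y,yaw
    return np.atleast_2d(P)@R.from_euler("z",pose[2]).as_matrix().T+[pose[0],pose[1],0]
def fit(obs,x0,yawfix=False): # obs: (cam, local xyz, uv raw)
    f=lambda x:np.concatenate([(proj(n,world(np.r_[x,0][:3] if yawfix else x,P))-uv).ravel() for n,P,uv in obs])
    r=least_squares(f,x0[:2] if yawfix else x0,loss="soft_l1"); return r.x,np.round(f(r.x).reshape(-1,2),1)
E
python3 - <<'E'
from h import *
s=cv2.imread("scene0_raw.png"); t=cv2.imread("top0_raw.png")
C=np.zeros((600,800,3),np.uint8)
def put(im,x0,x1,y0,y1,k,X,Y):
    c=cv2.resize(im[y0:y1,x0:x1],None,fx=k,fy=k,interpolation=cv2.INTER_CUBIC);C[Y:Y+c.shape[0],X:X+c.shape[1]]=c
put(s,145,250,240,330,4,0,0)      # tumbler
put(s,322,382,205,295,4,420,0)    # standB
put(s,183,228,200,250,4,0,370)    # tag
put(s,305,350,178,220,4,190,370)   # cup
put(t,275,350,110,215,2,370,370) # top tumbler+tag
put(t,180,220,105,160,4,660,0) # top stand
put(t,175,215,180,215,4,530,370) # top cup
put(s,290,350,70,180,2,700,370) # stand A
cv2.imwrite("pics/crop1.png",C)
for n,uv,z in[("scene",(515/1.5625,290/1.5625),.07),("top",(302/1.5625,304/1.5625),.07),("scene",(325/1.5625,435/1.5625),.095),("top",(477/1.5625,216/1.5625),.095),("scene",(239/1.5625,425/1.5625),.075),("top",(531/1.5625,242/1.5625),.075)]: print(ray(n,uv,z).round(3))
E
```

```text
Traceback (most recent call last):
ValueError: could not broadcast input array from shape (220,160,3) into shape (220,140,3)
```

```bash
python3 - <<'E'
from h import *
s=cv2.imread("scene0_raw.png"); t=cv2.imread("top0_raw.png")
C=np.zeros((600,800,3),np.uint8)
def put(im,x0,x1,y0,y1,k,X,Y):
    c=cv2.resize(im[y0:y1,x0:x1],None,fx=k,fy=k,interpolation=cv2.INTER_CUBIC);C[Y:Y+c.shape[0],X:X+c.shape[1]]=c
put(s,145,250,240,330,4,0,0)      # tumbler
put(s,322,382,205,295,4,420,0)    # standB
put(s,183,228,200,250,4,0,370)    # tag
put(s,305,350,178,220,4,190,370)   # cup
put(t,275,350,110,215,2,375,370) # top tumbler+tag
put(t,182,217,105,160,4,660,0) # top stand
put(t,175,215,180,215,4,530,370) # top cup
put(s,300,350,70,180,2,700,370) # stand A
cv2.imwrite("pics/crop1.png",C)
for n,uv,z in[("scene",(515/1.5625,290/1.5625),.07),("top",(302/1.5625,304/1.5625),.07),("scene",(325/1.5625,435/1.5625),.095),("top",(477/1.5625,216/1.5625),.095),("scene",(239/1.5625,425/1.5625),.075),("top",(531/1.5625,242/1.5625),.075)]: print(ray(n,uv,z).round(3))
E
```

```text
[0.4   0.214 0.07 ]
[0.41  0.209 0.07 ]
[ 0.618 -0.172  0.095]
[ 0.614 -0.177  0.095]
[ 0.555 -0.299  0.075]
[ 0.562 -0.304  0.075]
```

View pics/crop1.png

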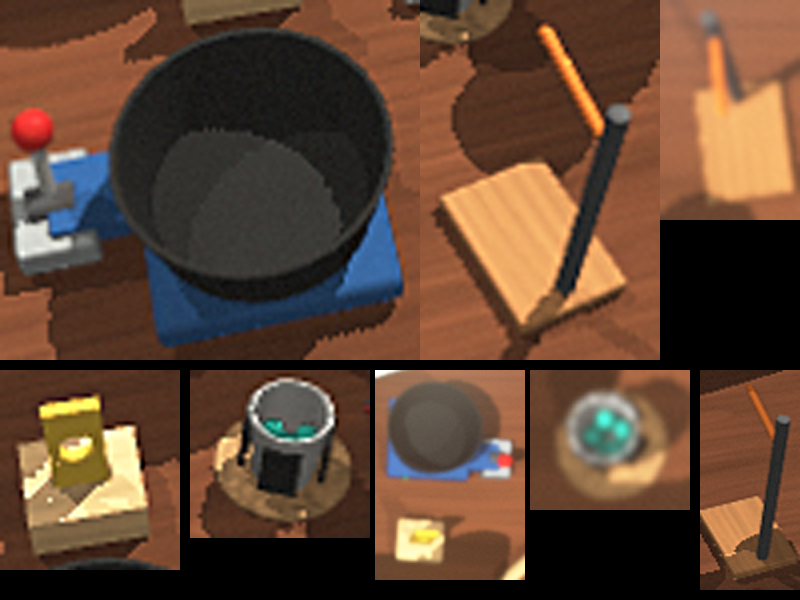

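The crops show the ball at (33,130), the drum rim centre at about (251,150), the stand's post top at (618,115) and its peg tip at (545,32). They also show the tag top at (71,405) and the cup mouth at (291,410) with its front cheek at (280,472). Next I'll fit the poses.

```bash
python3 - <<'E'
from h import *
def S(x0,y0,X,Y,k=4): return lambda a,b:(x0+(a-X+.5)/k-.5,y0+(b-Y+.5)/k-.5)
T=S(145,240,0,0);B=S(322,205,420,0);G=S(183,200,0,370);C=S(305,178,190,370);TT=S(275,110,375,370,2);TB=S(182,105,660,0);TC=S(175,180,530,370)
def lever(q): return (-.03+.06*np.sin(q-.505),-.128,.022+.06*np.cos(q-.505))
tum=[("scene",(0,0,.095),T(251,150)),("top",(0,0,.095),TT(437,428)),("scene",(.075,-.075,0),T(168,341)),("scene",(.075,.075,0),T(402,293)),("scene",(.005,-.153,0),T(20,272)),("scene",(.005,-.103,0),T(98,258)),("scene",(-.065,-.153,.025),T(10,163))]
best=fit(tum,[.615,-.175,0]);print("tumbler",best[0].round(4),best[1].tolist())
for q in(0,.1,.2,.3):print(q,(proj("scene",world(best[0],lever(q)))-T(33,130)).round(1),(proj("top",world(best[0],lever(q)))-TT(505,461)).round(1))
tag=[("scene",(x,y,z),G(*p)) for x,y,z,p in[(.035,-.04,.034,(33,527)),(.035,.04,.034,(147,512)),(-.035,-.04,.034,(20,443)),(-.035,.04,.034,(135,428)),(-.0045,-.019,.11,(40,403)),(-.0045,.019,.11,(102,396)),(.0045,-.019,.11,(42,418)),(.0045,.019,.11,(104,410))]]
print("tag",*fit(tag,[.43,-.16,0]))
print("tag only",*fit(tag[4:],[.43,-.16,0]))
cup=[("scene",(0,0,.07),C(291,410)),("top",(0,0,.07),TC(603,430))]+[("scene",(.032,y,z),C(*p)) for y,z,p in[(-.014,.057,(263,450)),(-.014,.015,(258,488)),(.014,.057,(302,457)),(.014,.015,(298,496))]]
print("cup",*fit(cup,[.405,.21,0])); print("coaster",ray("scene",C(283,473),.005))
st=[("scene",(.04,0,.207),B(618,115)),("scene",(.04,0,.012),B(565,290)),("scene",(-.035,0,.192),B(545,30)),("scene",(-.055,-.04,.012),B(441,200)),("scene",(.055,-.04,.012),B(525,322)),("scene",(.055,.04,.012),B(626,280)),("scene",(-.055,.04,.012),B(541,163)),("top",(.04,0,.207),TB(711,20))]
print("stand",*fit(st,[.6,.18,0.1]))
# check stand A ratio
A=S(300,70,700,370,2); print(ray("scene",A(765,556),.014),ray("scene",A(783,422),.2))
E
```

```text
tumbler [ 0.6071 -0.1735 -0.0169] [[-0.6, -2.5], [-1.5, 1.2], [-1.4, 2.5], [0.7, 0.8], [0.5, 0.8], [1.0, -0.0], [-1.5, -1.1]]
0 [[-0.9 -2.9]] [[-0.8  4. ]]
0.1 [[-0.9 -1.6]] [[-0.6  2.3]]
0.2 [[-0.8 -0.1]] [[-0.4  0.6]]
0.3 [[-0.7  1.6]] [[-0.3 -1.1]]
tag [ 0.42044069 -0.15363164 -0.0814504 ] [[-0.9 -0.1]
 [ 0.3 -0.7]
 [ 0.3  0.2]
 [ 0.3 -0.1]
 [ 0.5  0.8]
 [-0.4  0.5]
 [ 0.3 -0.2]
 [-0.6 -0.3]]
tag only [ 0.41986198 -0.15340552 -0.10354984] [[ 0.6  0.5]
 [-0.3  0.4]
 [ 0.3 -0.5]
 [-0.6 -0.4]]
cup [ 0.40682338  0.21256235 -0.48624933] [[ 0.  -0.2]
 [-0.5  0.7]
 [ 0.   0.4]
 [-0.1  0.2]
 [ 0.2  0.4]
 [-0.4 -0.1]]
coaster [0.41234964 0.21176737 0.005     ]
stand [0.62511787 0.19386228 0.16518952] [[ 0.3 -0.3]
 [-0.2 -0.5]
 [-0.   0.8]
 [-0.9 -1. ]
 [-0.6  2.1]
 [ 0.9  1. ]
 [-0.1 -2.2]
 [-0.9 -0.2]]
[0.26973055 0.2775393  0.014     ] [0.18153727 0.31698285 0.2       ]
```

The poses fit to within a few millimetres. The cup has to be held obliquely from the side so the gripper body doesn't block its mouth when it pours, so I need the arm's kinematics. I'll make a safe move first and collect state samples from it.

apply_moves(steps=[{"translation": [0.5, -0.4, 0.5], "rotation": [0, 0, 0]}, {"translation": [0.5, -0.4, 0.5], "rotation": [0, 0, 0]}, {"translation": [0.5, -0.4, 0.5], "rotation": [0, 0, 0]}, {"translation": [0.5, -0.4, 0.5], "rotation": [0, 0, 0]}, {"translation": [0.7, -0.6, 0.6], "rotation": [0, 0, 0.6]}, {"translation": [0.8, -0.8, 0.6], "rotation": [0, 0, 0.8]}, {"translation": [0.9, -1, 0.6], "rotation": [0, 0, 1]}, {"translation": [0.9, -1, 0.6], "rotation": [0, 0, 1]}, {"translation": [0.9, -1, 0.6], "rotation": [0, 0, 1]}, {"translation": [0.9, -1, 0.6], "rotation": [0, 0, 1]}])

```text
t: 0.93
eef_pos: [0.4677, 0.3764, 0.3389]
ee_rot: [-3.141, -0.002, 0.159]
force: [-0.3, 0.3, 0.8]
width: 0.0877
gripper_force: 0.0
```

```bash
python3 - <<'E'
import station; print([n for n in dir(station) if not n.startswith('_')])
from station import *
s=get_state();print(s['t'],*[s[k].round(4).tolist() for k in('q','eef_pos','ee_rot')])
print(globals().get('hold_point_z'))
E
```

```text
['Unreachable', 'camera_model', 'get_state', 'grab_frame', 'hold_point_z', 'job_done']
0.9333 [1.0037, 0.177, 0.1015, 0.0011, -1.4941, 0.7257] [0.4677, 0.3764, 0.3389] [-3.1414, -0.0016, 0.1587]
0.0188
```

apply_moves(steps=[{"translation": [-0.1, -0.5, 0], "rotation": [0.88, -0.47, 0]}, {"translation": [-0.1, -0.5, 0], "rotation": [0.88, -0.47, 0]}, {"translation": [-0.1, -0.5, 0], "rotation": [0.88, -0.47, 0]}, {"translation": [-0.1, -0.5, 0], "rotation": [0.88, -0.47, 0]}, {"translation": [-0.1, -0.5, 0], "rotation": [0.88, -0.47, 0]}, {"translation": [-0.1, -0.5, 0], "rotation": [0.88, -0.47, 0]}, {"translation": [-0.1, -0.5, 0], "rotation": [0.88, -0.47, 0]}, {"translation": [-0.1, -0.5, 0], "rotation": [0.88, -0.47, 0]}, {"translation": [-0.1, -0.5, 0], "rotation": [0.88, -0.47, 0]}, {"translation": [-0.1, -0.5, 0], "rotation": [0.88, -0.47, 0]}])

```text
t: 1.77
eef_pos: [0.4405, 0.2569, 0.3365]
ee_rot: [-2.714, -0.305, 0.094]
force: [-0.3, 0.5, -0.7]
width: 0.0877
gripper_force: 0.0
```

```bash
cat > k.py <<'E'
from h import *
RY=lambda a:R.from_euler('y',a).as_matrix();RX=lambda a:R.from_euler('x',a).as_matrix();RZ=lambda a:R.from_euler('z',a).as_matrix()
R0=np.array([[0,-1,0],[0,0,-1],[1,0,0]]).T
R0=np.column_stack([(0,-1,0),(0,0,-1),(1,0,0)]).astype(float)
def rot(q,s4): return RZ(q[0])@RY(q[1]-q[2])@RX(s4*q[3])@RY(-q[4])@RX(-q[5])@R0
E
python3 - <<'E'
from k import *
s=get_state();print(s['t'],*[s[k].round(4).tolist() for k in('q','eef_pos','ee_rot')])
print(R.from_euler('xyz',s['ee_rot']).as_matrix().round(3))
for s4 in(1,-1):print(rot(s['q'],s4).round(3))
E
```

```text
1.7667 [0.7795, -0.2728, -0.3708, -0.1794, -0.9801, 1.0149] [0.4405, 0.2569, 0.3365] [-2.7138, -0.3051, 0.0942]
[[ 0.95   0.21   0.233]
 [ 0.09  -0.894  0.439]
 [ 0.3   -0.396 -0.868]]
[[ 0.844  0.304  0.441]
 [ 0.223 -0.948  0.228]
 [ 0.488 -0.094 -0.868]]
[[ 0.95   0.21   0.233]
 [ 0.09  -0.894  0.439]
 [ 0.3   -0.396 -0.868]]
```

```bash
cat >> k.py <<'E'
def pos(q,m):
    a,b,h,L,x,z,t=m
    return RZ(q[0])@(np.array([a,b,h])+RY(q[1])@[0,0,L]+RY(q[1]-q[2])@[x,0,z])+rot(q,-1)[:,2]*t
D=[([1.495,.359322,.011169,-.000294,-1.2241,-.28815],[.24007,.63035,.18642]),([1.0037,.177,.1015,.0011,-1.4941,.7257],[.4677,.3764,.3389]),([.7795,-.2728,-.3708,-.1794,-.9801,1.0149],[.4405,.2569,.3365])]
def calib(D): return least_squares(lambda m:np.concatenate([pos(q,m)-p for q,p in D]+[1e-3*(m-[0,-.19,.3,.4,.4,0,.25])]),[0,-.19,.3,.4,.4,0,.25])
E
python3 - <<'E'
from k import *
r=calib(D);print(r.x.round(4),r.fun[:9].round(4))
E
```

```text
[ 0.0468 -0.1867  0.1375  0.5265  0.4278  0.0382  0.335 ] [-0.005   0.0003 -0.0011 -0.004   0.0033 -0.0123  0.0068 -0.0076  0.0134]
```

```bash
cat >> k.py <<'E'
def target(az,t,flip=1): # tool z at azimuth az, t below horizontal; closing horizontal
    d=np.array([np.cos(t)*np.cos(az),np.cos(t)*np.sin(az),-np.sin(t)]); y=flip*np.array([np.sin(az),-np.cos(az),0])
    return np.column_stack([np.cross(y,d),y,d])
def dr(Rt,s=None):
    s=s or get_state(); return (R.from_matrix(Rt)*R.from_euler('xyz',s['ee_rot']).inv()).as_rotvec(degrees=True)/30
E
python3 - <<'E'
from k import *
r=np.deg2rad
print(dr(target(r(62.1),r(40))),dr(target(r(62.1),r(50))))
E
```

```text
[ 0.02073011 -1.2950963   1.35947061] [-0.19332609 -1.03865007  1.44793605]
```

apply_moves(steps=[{"translation": [-0.1, -0.2, 0], "rotation": [0, -0.65, 0.68]}, {"translation": [-0.1, -0.2, 0], "rotation": [0, -0.65, 0.68]}, {"translation": [-0.1, -0.2, 0], "rotation": [0, -0.65, 0.68]}, {"translation": [-0.1, -0.2, 0], "rotation": [0, -0.65, 0.68]}, {"translation": [-0.1, -0.2, 0], "rotation": [0, -0.65, 0.68]}, {"translation": [-0.1, -0.2, 0], "rotation": [0, -0.65, 0.68]}, {"translation": [-0.1, -0.2, 0], "rotation": [0, -0.65, 0.68]}, {"translation": [-0.1, -0.2, 0], "rotation": [0, -0.65, 0.68]}, {"translation": [-0.1, -0.2, 0], "rotation": [0, -0.65, 0.68]}, {"translation": [-0.1, -0.2, 0], "rotation": [0, -0.65, 0.68]}])

```text
t: 2.6
eef_pos: [0.4153, 0.2063, 0.3371]
ee_rot: [-2.822, -0.629, 0.502]
force: [0.1, 0.2, 0.3]
width: 0.0873
gripper_force: 0.0
```

```bash
python3 - <<'E'
from k import *
s=get_state();q,p=s['q'],s['eef_pos'];print(s['t'],q.round(4).tolist(),p.round(4).tolist(),s['ee_rot'].round(3))
D2=D+[(q,p)]
# general: a1,b,h | ax,L | x3,y3,z3 | x4,y4,z4(after q4) | tx,ty? in after-q5 frame: tl along tool, t perpendicular
def P(q,m):
    a,b,h,ax,L,x,z,y4,t,tz=m
    A=RZ(q[0]);B=A@RY(q[1]);C=A@RY(q[1]-q[2]);E=C@RX(-q[3]);F=E@RY(-q[4])
    return A@[a,b,h]+B@[ax,0,L]+C@[x,0,z]+E@[0,y4,0]+F@[t,0,tz]
m0=np.array([0,-.1,.3,0,.4,.4,0,-.1,.25,0])
for fix in([],[3],[9],[3,9],[3,9,6,0]):
    w=np.full(10,1e-3);w[fix]=10
    m00=m0
    r=least_squares(lambda m:np.concatenate([P(q,m)-p for q,p in D2]+[w*(m-m0)]),m0)
    print(fix,r.x.round(4),abs(r.fun[:12]).max().round(5))
E
```

```text
2.6 [0.654, -0.4364, -0.5009, -0.301, -0.8654, 1.6435] [0.4153, 0.2063, 0.3371] [-2.822 -0.629  0.502]
[] [ 0.0018 -0.001   0.1975  0.0025  0.6002  0.462   0.0011 -0.1908  0.4154
 -0.0025] 3e-05
[3] [ 5.000e-04 -1.200e-03  1.985e-01  0.000e+00  6.015e-01  4.636e-01
  1.000e-04 -1.906e-01  4.171e-01 -5.000e-04] 4e-05
[9] [ 1.000e-04 -9.000e-04  1.987e-01 -5.000e-04  6.018e-01  4.639e-01
 -1.000e-04 -1.909e-01  4.174e-01 -0.000e+00] 4e-05
[3, 9] [ 0.000e+00 -0.000e+00  1.987e-01 -0.000e+00  6.015e-01  4.636e-01
  1.000e-04 -1.918e-01  4.172e-01 -0.000e+00] 4e-05
[3, 9, 6, 0] [ 0.      0.      0.1988 -0.      0.6016  0.4636  0.     -0.1918  0.4173
 -0.    ] 4e-05
```

The kinematic model now matches to 0.04 mm. Next I'll solve inverse kinematics for the grasp and pour options.

```bash
cat >> k.py <<'E'
LO=np.array([-3.07,-1.43,-1.02,-3.03,-3.05,-3.03])+.04;HI=np.array([3.07,2.12,1.25,1.67,0,3.03])-.04
def fk(q,full=False):
    A=RZ(q[0]);C=A@RY(q[1]-q[2]);E=C@RX(-q[3]);F=E@RY(-q[4])
    e=np.r_[0,0,.1988]+A@RY(q[1])@[0,0,.6016];w0=e+C@[.4636,0,0];w=w0+E@[0,-.1918,0];T=w+F@[.4173,0,0]
    return (e,w0,w,T,F@RX(-q[5])@R0) if full else (T,F@RX(-q[5])@R0)
def ik(p,Rt,q0,tol=2e-3):
    def f(q):
        T,M=fk(q); return np.r_[(T-p)*3,(R.from_matrix(M.T@Rt)).as_rotvec()]
    r=least_squares(f,np.clip(q0,LO+1e-3,HI-1e-3),bounds=(LO,HI),max_nfev=60)
    return r.x,np.abs(r.fun).max()<tol
HP=.0188
E
python3 - <<'E'
from k import *
r=np.deg2rad; q0=get_state()['q']
gp=np.array([.407,.2126,.046])
seeds=[q0]+[np.random.default_rng(i).uniform(LO,HI) for i in range(12)]
for az in(62.1,-27.9,152.1):
  for t in(25,40,55):
    for fl in(1,-1):
      Rt=target(r(az),r(t),fl);S=[]
      for s in seeds:
        q,ok=ik(gp+HP*Rt[:,2],Rt,s)
        if ok and not any(np.abs(q-o).max()<.05 for o in S):
          S.append(q);e,w0,w,T,M=fk(q,True);print(az,t,fl,q.round(2),'e',e.round(2),'w0',w0.round(2),'w',w.round(2))
E
```

```text
62.1 25 1 [-0.39  0.54 -0.74 -1.53 -1.13 -1.89] e [ 0.29 -0.12  0.71] w0 [ 0.41 -0.17  0.27] w [ 0.24 -0.11  0.21]
62.1 25 -1 [-0.39  0.54 -0.74 -1.53 -1.13  1.25] e [ 0.29 -0.12  0.71] w0 [ 0.41 -0.17  0.27] w [ 0.24 -0.11  0.21]
62.1 40 1 [-0.07  0.23 -0.69 -1.37 -0.8  -2.46] e [ 0.14 -0.01  0.78] w0 [ 0.42 -0.03  0.42] w [ 0.26 -0.06  0.3 ]
62.1 40 -1 [-0.07  0.23 -0.69 -1.37 -0.8   0.68] e [ 0.14 -0.01  0.78] w0 [ 0.42 -0.03  0.42] w [ 0.26 -0.06  0.3 ]
62.1 55 1 [ 0.45  0.07 -0.69 -0.89 -0.45  2.95] e [0.04 0.02 0.8 ] w0 [0.34 0.16 0.48] w [0.3  0.01 0.37]
62.1 55 -1 [ 0.45  0.07 -0.69 -0.89 -0.45 -0.2 ] e [0.04 0.02 0.8 ] w0 [0.34 0.16 0.48] w [0.3  0.01 0.37]
152.1 25 1 [ 0.26  0.82  0.11 -0.69 -1.8  -2.13] e [0.42 0.12 0.61] w0 [0.76 0.21 0.31] w [0.73 0.04 0.21]
152.1 25 -1 [ 0.26  0.82  0.11 -0.69 -1.8   1.01] e [0.42 0.12 0.61] w0 [0.76 0.21 0.31] w [0.73 0.04 0.21]
152.1 40 1 [ 0.34  0.66 -0.02 -0.6  -1.58 -2.18] e [0.35 0.12 0.68] w0 [0.69 0.24 0.39] w [0.68 0.07 0.3 ]
152.1 40 -1 [ 0.34  0.66 -0.02 -0.6  -1.58  0.96] e [0.35 0.12 0.68] w0 [0.69 0.24 0.39] w [0.68 0.07 0.3 ]
152.1 55 1 [ 0.45  0.49 -0.17 -0.49 -1.33 -2.28] e [0.26 0.12 0.73] w0 [0.59 0.28 0.44] w [0.61 0.11 0.37]
152.1 55 -1 [ 0.45  0.49 -0.17 -0.49 -1.33  0.86] e [0.26 0.12 0.73] w0 [0.59 0.28 0.44] w [0.61 0.11 0.37]
```

```bash
cat > pour.py <<'E'
from k import *
import sys
r=np.deg2rad
gp=np.array([.407,.2126,.046]); dc=np.array([.607,-.1735])
def body(Rt,g): return np.array([g+Rt@[sx*.039,sy*.0965,-z] for sx in(1,-1) for sy in(1,-1) for z in(.047,.2)])
for t in(30,38):
  for fl in(1,-1):
    Rg=target(r(62.1),r(t),fl); qg,ok=ik(gp+HP*Rg[:,2],Rg,[-.1,.3,-.7,-1.4,-.9,-2*fl if fl>0 else .8]);print('GRASP',t,fl,ok,qg.round(2))
    ut=Rg.T@[0,0,1]; out=[]
    for az in range(-120,121,20):
      for e in(-15,0,20):
        for ro in range(0,360,30):
          Rt=target(r(az),r(e))@RZ(r(ro)); u=Rt@ut
          if u[2]>-.7: continue
          g=np.r_[dc,0]-np.r_[u[:2],0]*.03+[0,0,.19]
          if body(Rt,g)[:,2].min()<.11: continue
          q,ok=ik(g+HP*Rt[:,2],Rt,qg)
          if ok: out.append((np.abs(q-qg).max(),az,e,ro,u.round(2),q.round(2),fk(q,True)[2].round(2),body(Rt,g)[:,2].min().round(3)))
    for o in sorted(out,key=lambda o:o[0])[:6]:print(*o)
E
python3 pour.py
```

```text
GRASP 30 1 True [-0.31  0.43 -0.73 -1.5  -1.02 -2.06]
2.775775625142479 60 0 180 [-0.25 -0.43 -0.87] [-0.83  0.77  0.07 -1.37 -1.8   0.72] [ 0.42 -0.51  0.19] 0.151
2.9352530044741494 40 0 180 [-0.38 -0.32 -0.87] [-0.92  0.67 -0.2  -1.54 -1.6   0.88] [ 0.31 -0.42  0.19] 0.151
3.172668897534396 20 0 180 [-0.47 -0.17 -0.87] [-0.99  0.62 -0.49 -1.78 -1.47  1.12] [ 0.25 -0.3   0.19] 0.151
3.5312476704064384 0 0 180 [-0.5  -0.   -0.87] [-1.02  0.67 -0.78 -2.12 -1.51  1.47] [ 0.22 -0.17  0.19] 0.151
GRASP 30 -1 True [-0.31  0.43 -0.73 -1.5  -1.02  1.08]
2.364296698108001 -120 0 0 [ 0.25  0.43 -0.87] [ 0.37  0.94 -0.18  0.72 -1.92 -1.28] [0.8  0.16 0.19] 0.151
2.475768284132211 -100 0 0 [ 0.09  0.49 -0.87] [ 0.45  0.82 -0.53  0.96 -1.7  -1.39] [0.67 0.2  0.19] 0.151
3.623250709525651 80 0 0 [-0.09 -0.49 -0.87] [-0.72  0.88  0.35 -1.27 -2.04 -2.54] [ 0.54 -0.55  0.19] 0.151
3.7152003253032877 100 0 0 [ 0.09 -0.49 -0.87] [-0.61  0.99  0.61 -1.22 -2.29 -2.63] [ 0.67 -0.55  0.19] 0.151
3.792474453728775 120 0 0 [ 0.25 -0.43 -0.87] [-0.49  1.1   0.86 -1.21 -2.54 -2.71] [ 0.8  -0.51  0.19] 0.151

[... 507 characters left out ...]
8 -1 True [-0.13  0.26 -0.7  -1.4  -0.84  0.77]
2.131394151800844 -120 0 0 [ 0.31  0.53 -0.79] [ 0.37  0.94 -0.19  0.73 -1.91 -1.28] [0.8  0.16 0.19] 0.151
2.364770549986561 -100 0 0 [ 0.11  0.61 -0.79] [ 0.45  0.82 -0.53  0.96 -1.7  -1.39] [0.67 0.2  0.19] 0.151
2.7058184034817474 -80 0 0 [-0.11  0.61 -0.79] [ 0.44  0.71 -0.87  1.3  -1.57 -1.58] [0.54 0.2  0.19] 0.151
3.309421633634689 80 0 0 [-0.11 -0.61 -0.79] [-0.72  0.88  0.34 -1.27 -2.03 -2.54] [ 0.54 -0.55  0.19] 0.151
3.398946512242661 100 0 0 [ 0.11 -0.61 -0.79] [-0.61  0.99  0.61 -1.22 -2.28 -2.63] [ 0.67 -0.55  0.19] 0.151
3.471096395183358 120 0 0 [ 0.31 -0.53 -0.79] [-0.49  1.09  0.84 -1.2  -2.54 -2.7 ] [ 0.8  -0.5   0.19] 0.151
```

```bash
cat >> k.py <<'E'
from scipy.spatial.transform import Slerp
def path(q0,pT,Rt,n=24,start=None):
    """straight path from q0's FK pose to (pT,Rt); returns final q, and reports"""
    p0,M0=fk(q0) if start is None else start; S=Slerp([0,1],R.from_matrix([M0,Rt])); q=np.array(q0);mx=0;bad=0;zs=[]
    Q=[q]
    for i in range(1,n+1):
        a=i/n; q2,ok=ik(p0+(pT-p0)*a,S(a).as_matrix(),q); bad+=not ok; mx=max(mx,np.abs(q2-q).max()); q=q2;Q.append(q)
    e=[fk(x,True) for x in Q]
    print('end',q.round(2),'maxstep',round(mx,2),'bad',bad,'minz w0,w',min(x[1][2] for x in e).round(3),min(x[2][2] for x in e).round(3),'|q|lo/hi margin',np.min(np.array(Q)-LO).round(2),np.min(HI-np.array(Q)).round(2),'dp/.25',((pT-p0)/.25).round(3),'rot/30',((R.from_matrix(Rt)*R.from_matrix(M0).inv()).as_rotvec(degrees=True)/30).round(3))
    return q
r=np.deg2rad
CUP=np.array([.407,.2126,.043]);DRUM=np.array([.607,-.1735,.21])
E
python3 - <<'E'
from k import *
q=get_state()['q']
for t in(32,):
  for fl in(-1,1):
    Rg=target(r(62.1),r(t),fl); d=Rg[:,2]
    qa=path(q,CUP+[-.0,-.0,.0]+d*(HP-.15)+[0,0,.08],Rg)
    qa=path(qa,CUP+d*(HP-.13),Rg)
    qb=path(qa,CUP+d*HP,Rg)
    Rl=target(r(62.1),r(10),fl)
    qc=path(qb,CUP+[0,0,.17]+d*HP,Rg)
    qd=path(qc,DRUM+Rl[:,2]*HP,Rl)
    R1=target(r(62.1),r(0),fl)@RZ(r(90)*-fl); qe=path(qd,DRUM+R1[:,2]*HP,R1)
    R2=R1@RZ(r(85)*-fl); qf=path(qe,DRUM+R2[:,2]*HP,R2)
    print((R2@Rg.T@[0,0,1]).round(2))
E
```

```text
end [-0.48 -0.08 -0.63 -1.08 -1.29  0.47] maxstep 0.07 bad 0 minz w0,w 0.559 0.414 |q|lo/hi margin 0.35 0.83 dp/.25 [-0.242 -0.368 -0.578] rot/30 [ 2.088  3.294 -3.356]
end [-0.48  0.16 -0.71 -1.19 -1.15  0.79] maxstep 0.01 bad 0 minz w0,w 0.438 0.323 |q|lo/hi margin 0.27 1.11 dp/.25 [ 0.032  0.06  -0.362] rot/30 [-0.  0. -0.]
end [-0.27  0.39 -0.72 -1.49 -0.98  1.03] maxstep 0.01 bad 0 minz w0,w 0.338 0.254 |q|lo/hi margin 0.25 0.94 dp/.25 [ 0.206  0.39  -0.276] rot/30 [ 0. -0.  0.]
end [-0.06 -0.13 -0.61 -1.19 -0.98  0.24] maxstep 0.03 bad 0 minz w0,w 0.338 0.254 |q|lo/hi margin 0.26 0.93 dp/.25 [-0.    0.    0.68] rot/30 [ 0. -0. -0.]
end [-0.8   0.66  0.11 -1.26 -1.74  0.6 ] maxstep 0.08 bad 0 minz w0,w 0.435 0.279 |q|lo/hi margin 0.37 0.94 dp/.25 [ 0.805 -1.535  0.015] rot/30 [ 0.648 -0.343 -0.   ]
end [-0.84  0.75  0.11 -1.36 -1.85 -0.9 ] maxstep 0.06 bad 0 minz w0,w 0.36 0.21 |q|lo/hi margin 1.09 1.07 dp/.25 [0.001 0.001 0.013] rot/30 [ 1.631  2.521 -0.262]
end [-0.84  0.75  0.11 -1.36 -1.85 -2.38] maxstep 0.06 bad 0 minz w0,w 0.36 0.21 |q|lo/hi margin 0.61 1.1 dp/.25 [ 0. -0.
[... 550 characters left out ...]
0.226]
end [ 0.23 -0.27 -0.62 -1.01 -0.76  2.99] maxstep 0.02 bad 24 minz w0,w 0.512 0.381 |q|lo/hi margin 0.23 0.0 dp/.25 [ 0.055 -0.076  0.492] rot/30 [ 0.438 -0.194  0.19 ]
end [-0.68  0.59  0.39 -1.14 -1.79  2.99] maxstep 0.08 bad 24 minz w0,w 0.601 0.431 |q|lo/hi margin 0.36 0.0 dp/.25 [ 0.828 -1.574 -0.036] rot/30 [ 0.782 -0.428  0.091]
end [-0.86  1.41  1.21 -2.99 -3.01  2.99] maxstep 0.86 bad 24 minz w0,w 0.208 0.179 |q|lo/hi margin 0.0 0.0 dp/.25 [-0.216  0.06  -0.291] rot/30 [-1.17  -3.677  0.546]
end [-0.83  1.18  1.21 -2.99 -3.01  2.99] maxstep 0.01 bad 24 minz w0,w 0.208 0.179 |q|lo/hi margin 0.0 0.0 dp/.25 [ 0.178  0.824 -0.411] rot/30 [-0.112 -3.68  -2.117]
[-0.31 -0.43 -0.84]
```

apply_moves(steps=[{"translation": [-0.05, -0.08, -0.1], "rotation": [0.52, 0.82, -0.84]}, {"translation": [-0.05, -0.08, -0.1], "rotation": [0.52, 0.82, -0.84]}, {"translation": [-0.05, -0.08, -0.1], "rotation": [0.52, 0.82, -0.84]}, {"translation": [-0.05, -0.08, -0.1], "rotation": [0.52, 0.82, -0.84]}, {"translation": [-0.05, -0.08, -0.1], "rotation": [0.52, 0.82, -0.84]}, {"translation": [-0.05, -0.08, -0.1], "rotation": [0.52, 0.82, -0.84]}, {"translation": [-0.05, -0.08, -0.1], "rotation": [0.52, 0.82, -0.84]}, {"translation": [-0.05, -0.08, -0.1], "rotation": [0.52, 0.82, -0.84]}, {"translation": [-0.05, -0.08, -0.1], "rotation": [0.52, 0.82, -0.84]}, {"translation": [-0.05, -0.08, -0.1], "rotation": [0.52, 0.82, -0.84]}])

```text
t: 3.43
eef_pos: [0.4025, 0.1861, 0.3124]
ee_rot: [-2.441, -0.261, -0.114]
force: [-0.5, -0.3, 0.4]
width: 0.0874
gripper_force: 0.0
```

apply_moves(steps=[{"translation": [-0.05, -0.08, -0.1], "rotation": [0.52, 0.82, -0.84]}, {"translation": [-0.05, -0.08, -0.1], "rotation": [0.52, 0.82, -0.84]}, {"translation": [-0.05, -0.08, -0.1], "rotation": [0.52, 0.82, -0.84]}, {"translation": [-0.05, -0.08, -0.1], "rotation": [0.52, 0.82, -0.84]}, {"translation": [-0.05, -0.08, -0.1], "rotation": [0.52, 0.82, -0.84]}, {"translation": [-0.05, -0.08, -0.1], "rotation": [0.52, 0.82, -0.84]}, {"translation": [-0.05, -0.08, -0.1], "rotation": [0.52, 0.82, -0.84]}, {"translation": [-0.05, -0.08, -0.1], "rotation": [0.52, 0.82, -0.84]}, {"translation": [-0.05, -0.08, -0.1], "rotation": [0.52, 0.82, -0.84]}, {"translation": [-0.05, -0.08, -0.1], "rotation": [0.52, 0.82, -0.84]}])

```text
t: 4.27
eef_pos: [0.39, 0.1661, 0.2875]
ee_rot: [-2.329, 0.23, -0.565]
force: [0.7, -0.1, -0.7]
width: 0.0877
gripper_force: 0.0
```

apply_moves(steps=[{"translation": [-0.05, -0.08, -0.2], "rotation": [0.52, 0.82, -0.84]}, {"translation": [-0.05, -0.08, -0.2], "rotation": [0.52, 0.82, -0.84]}, {"translation": [-0.05, -0.08, -0.2], "rotation": [0.52, 0.82, -0.84]}, {"translation": [-0.05, -0.08, -0.2], "rotation": [0.52, 0.82, -0.84]}, {"translation": [-0.05, -0.08, -0.2], "rotation": [0.52, 0.82, -0.84]}, {"translation": [-0.05, -0.08, -0.2], "rotation": [0.52, 0.82, -0.84]}, {"translation": [-0.05, -0.08, -0.2], "rotation": [0.52, 0.82, -0.84]}, {"translation": [-0.05, -0.08, -0.2], "rotation": [0.52, 0.82, -0.84]}, {"translation": [-0.05, -0.08, -0.2], "rotation": [0.52, 0.82, -0.84]}, {"translation": [-0.05, -0.08, -0.2], "rotation": [0.52, 0.82, -0.84]}])

```text
t: 5.1
eef_pos: [0.3777, 0.146, 0.2375]
ee_rot: [-2.473, 0.719, -1.082]
force: [0.5, -0.8, 0.2]
width: 0.0877
gripper_force: 0.0
```

```bash
python3 - <<'E'
from k import *
s=get_state();q=s['q'];print(s['t'],q.round(3))
Rg=target(r(62.1),r(32),-1); d=Rg[:,2]
qa=path(q,CUP+d*(HP-.13)+[0,0,.02],Rg)
qb=path(qa,CUP+d*HP,Rg)
f=grab_frame("scene"); t=grab_frame("top")
C=np.zeros((400,800,3),np.uint8)
c=cv2.resize(f[140:240,290:390],None,fx=4,fy=4,interpolation=3);C[:400,:400]=c
c=cv2.resize(t[160:260,160:260],None,fx=4,fy=4,interpolation=3);C[:400,400:800]=c
for n,o,X in(("scene",(290,140),0),("top",(160,160),400)):
    for P in ((.407,.2126,.07),(.407,.2126,.005)):
        u=((proj(n,P)[0]-o)*4+[X+1.5,1.5]).round().astype(int); cv2.circle(C,tuple(int(v) for v in u),3,(255,0,255),1)
cv2.imwrite("pics/c2.png",C)
E
```

```text
5.1 [-0.231 -0.168 -0.511 -0.998 -1.248  0.813]
end [-0.47  0.1  -0.69 -1.17 -1.17  0.71] maxstep 0.01 bad 0 minz w0,w 0.467 0.343 |q|lo/hi margin 0.29 1.13 dp/.25 [-0.059 -0.067 -0.462] rot/30 [ 0.538  0.829 -0.846]
end [-0.27  0.39 -0.72 -1.49 -0.98  1.03] maxstep 0.02 bad 0 minz w0,w 0.338 0.254 |q|lo/hi margin 0.26 0.94 dp/.25 [ 0.206  0.39  -0.356] rot/30 [ 0. -0. -0.]
```

View pics/c2.png

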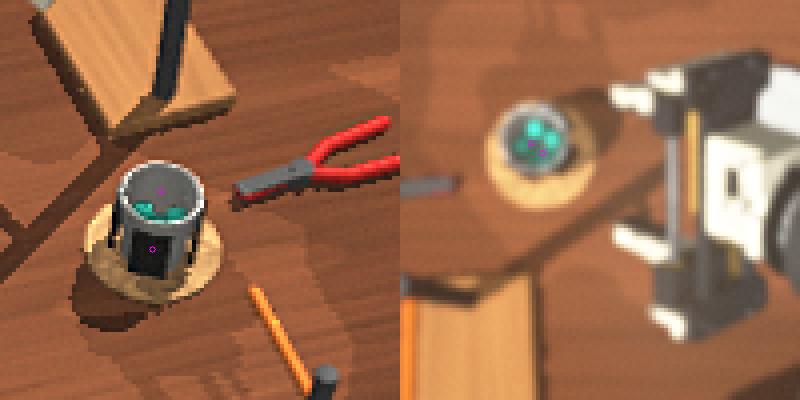

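The cup is at (162,190) in the scene tile, matching the prediction. The top tile suggests it is about 3 mm further in +x. The gripper is clear and lined up behind it.

apply_moves(steps=[{"translation": [-0.05, -0.07, -0.46], "rotation": [0.54, 0.83, -0.85]}, {"translation": [-0.05, -0.07, -0.46], "rotation": [0.54, 0.83, -0.85]}, {"translation": [-0.05, -0.07, -0.46], "rotation": [0.54, 0.83, -0.85]}, {"translation": [-0.05, -0.07, -0.46], "rotation": [0.54, 0.83, -0.85]}, {"translation": [-0.05, -0.07, -0.46], "rotation": [0.54, 0.83, -0.85]}, {"translation": [-0.05, -0.07, -0.46], "rotation": [0.54, 0.83, -0.85]}, {"translation": [-0.05, -0.07, -0.46], "rotation": [0.54, 0.83, -0.85]}, {"translation": [-0.05, -0.07, -0.46], "rotation": [0.54, 0.83, -0.85]}, {"translation": [-0.05, -0.07, -0.46], "rotation": [0.54, 0.83, -0.85]}, {"translation": [-0.05, -0.07, -0.46], "rotation": [0.54, 0.83, -0.85]}])

```text
t: 6.03
eef_pos: [0.3655, 0.1283, 0.1226]
ee_rot: [3.141, 1.013, -2.061]
force: [0.1, 0.5, 0.2]
width: 0.0876
gripper_force: 0.0
```

apply_moves(steps=[{"translation": [0.02, 0.04, -0.036], "rotation": [0, 0, 0]}, {"translation": [0.06, 0.11, -0.1], "rotation": [0, 0, 0]}, {"translation": [0.1, 0.19, -0.17], "rotation": [0, 0, 0]}, {"translation": [0.14, 0.27, -0.24], "rotation": [0, 0, 0]}, {"translation": [0.17, 0.33, -0.3], "rotation": [0, 0, 0]}, {"translation": [0.19, 0.37, -0.34], "rotation": [0, 0, 0]}, {"translation": [0.206, 0.39, -0.356], "rotation": [0, 0, 0]}, {"translation": [0.206, 0.39, -0.356], "rotation": [0, 0, 0]}, {"translation": [0.206, 0.39, -0.356], "rotation": [0, 0, 0]}, {"translation": [0.206, 0.39, -0.356], "rotation": [0, 0, 0]}])

```text
t: 6.87
eef_pos: [0.4168, 0.2254, 0.0339]
ee_rot: [3.139, 1.013, -2.064]
force: [-0.2, 0.1, 0.8]
width: 0.0876
gripper_force: 0.0
```

apply_moves(steps=[{"translation": [0, 0, 0], "rotation": [0, 0, 0]}, {"translation": [0, 0, 0], "rotation": [0, 0, 0]}, {"translation": [0, 0, 0], "rotation": [0, 0, 0]}, {"translation": [0, 0, 0], "rotation": [0, 0, 0]}, {"translation": [0, 0, 0], "rotation": [0, 0, 0]}, {"translation": [0, 0, 0], "rotation": [0, 0, 0]}, {"translation": [0, 0, 0], "rotation": [0, 0, 0]}, {"translation": [0, 0, 0.01], "rotation": [0, 0, 0]}, {"translation": [0, 0, 0.06], "rotation": [0, 0, 0]}, {"translation": [0, 0, 0.12], "rotation": [0, 0, 0]}], jaw=1, newtons=30)

```text
t: 7.7
eef_pos: [0.4161, 0.2257, 0.0626]
ee_rot: [3.129, 1.012, -2.074]
force: [0.6, 0.2, -0.4]
width: 0.0265
gripper_force: 0.0
```

```bash
python3 - <<'E'
from k import *
s=get_state();print(s['t'],s['q'].round(3),s['width'],s['eef_pos'].round(4),fk(s['q'])[0].round(4),dr(target(r(62.1),r(32),-1),s).round(3))
E
```

```text
7.7 [-0.235  0.286 -0.707 -1.434 -0.977  0.87 ] 0.02654473885889434 [0.4161 0.2257 0.0626] [0.4161 0.2256 0.0626] [-0.005 -0.012  0.009]
```

```bash
python3 - <<'E'
from k import *
f=grab_frame("scene"); t=grab_frame("top")
C=np.zeros((400,800,3),np.uint8)
C[:400,:400]=cv2.resize(f[140:240,270:370],None,fx=4,fy=4,interpolation=3)
C[:400,400:800]=cv2.resize(t[160:260,150:250],None,fx=4,fy=4,interpolation=3)
s=get_state();Rg=R.from_euler('xyz',s['ee_rot']).as_matrix();p=s['eef_pos']
for n,o,X in(("scene",(270,140),0),("top",(150,160),400)):
    for P,c in((p,(255,0,255)),(p-HP*Rg[:,2],(0,255,0))):
        u=((proj(n,P)[0]-o)*4+[X+1.5,1.5]).round().astype(int); cv2.circle(C,tuple(int(v) for v in u),3,c,1)
cv2.imwrite("pics/c3.png",C);print(s['width'],s['gripper_force'])
E
```

```text
0.018387944940313 0.0
```

View pics/c3.png

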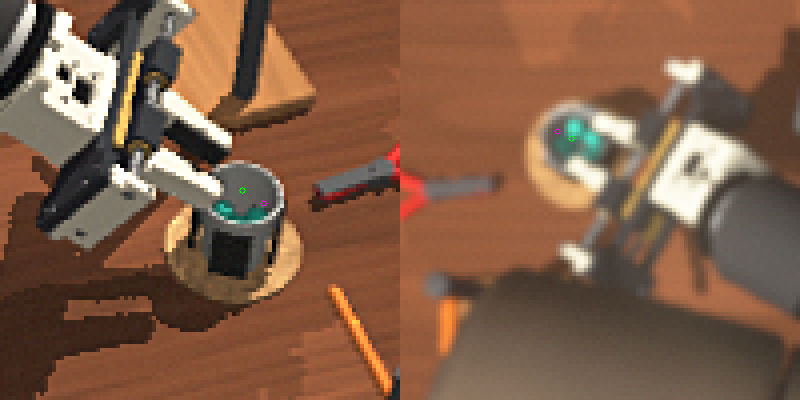

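The fingers closed without touching the cup: they are at (225,170), still behind the cup rim. They look about 30 mm short of the reported TCP, so I'll check the TCP against both pictures.

```bash
python3 - <<'E'
from k import *
f=grab_frame("scene");f0=cv2.imread("scene0_raw.png")
s=get_state();print(s['t'],s['width'])
def tile(im,x0,y0,n,p,M,w):
    c=cv2.resize(im[y0:y0+80,x0:x0+80],None,fx=5,fy=5,interpolation=3)
    for sg in(1,-1):
        for col,zz in(((255,0,255),0),((0,255,0),-.0658)):   # tip, body plane
            a=p+M@[-.0095,sg*w/2,zz];b=p+M@[.0095,sg*w/2,zz]
            u,v=[tuple(int(k) for k in ((proj(n,P)[0]-[x0,y0])*5+2).round()) for P in(a,b)]
            cv2.line(c,u,v,col,2)
    return c
M=R.from_euler('xyz',s['ee_rot']).as_matrix()
M0=R.from_euler('xyz',[3.14011749,-1.49e-4,-.363998]).as_matrix()
C=np.hstack([tile(f,285,150,"scene",s['eef_pos'],M,s['width']),tile(f0,420,20,"scene",np.array([.24007,.63035,.18642]),M0,.0878)])
cv2.imwrite("pics/c4.png",C)
E
```

```text
7.85 0.014697302772865309
```

View pics/c4.png

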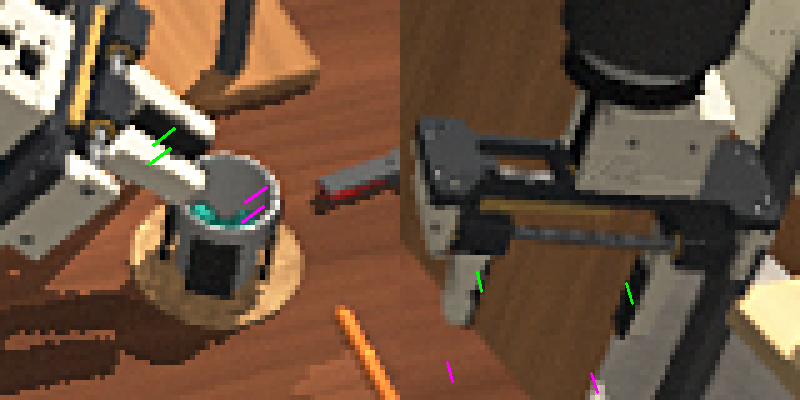

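Both tiles show the same thing: the real finger tips sit about 35 mm behind the reported TCP along the tool axis. I'll treat the grasp point as 54 mm behind the reported TCP, then back off, open and redo the approach.

```bash
sed -i 's/^HP=.*/HP=.054/; s/^CUP=np.array(\[.407,.2126,.043\])/CUP=np.array([.409,.212,.043])/' k.py; python3 - <<'E'
from k import *
s=get_state();q=s['q'];M=R.from_euler('xyz',s['ee_rot']).as_matrix()
Rg=target(r(62.1),r(32),-1); d=Rg[:,2]
q=path(q,s['eef_pos']-.1*d,Rg)
q=path(q,CUP+d*(HP-.1),Rg)
q=path(q,CUP+d*HP,Rg)
q=path(q,CUP+[0,0,.19]+d*HP,Rg)
Rl=target(r(62.1),r(15),-1)
q=path(q,DRUM+[-.02,.05,.02]+Rl[:,2]*HP,Rl)
R0_=target(r(62.1),r(0),-1);q=path(q,DRUM+R0_[:,2]*HP,R0_)
for a in(60,120,175):
  R1=R0_@RZ(r(a)); q=path(q,DRUM+R1[:,2]*HP,R1,10);print((R1@Rg.T@[0,0,1]).round(2))
E
```

```text
end [-0.4   0.11 -0.69 -1.21 -1.12  0.7 ] maxstep 0.01 bad 0 minz w0,w 0.39 0.285 |q|lo/hi margin 0.27 0.94 dp/.25 [-0.159 -0.3    0.212] rot/30 [-0.002  0.001  0.006]
end [-0.37  0.27 -0.72 -1.33 -1.05  0.89] maxstep 0.01 bad 0 minz w0,w 0.391 0.289 |q|lo/hi margin 0.26 1.01 dp/.25 [ 0.053  0.106 -0.2  ] rot/30 [-0.  0.  0.]
end [-0.22  0.46 -0.71 -1.57 -0.96  1.1 ] maxstep 0.01 bad 0 minz w0,w 0.31 0.236 |q|lo/hi margin 0.26 0.92 dp/.25 [ 0.159  0.3   -0.212] rot/30 [-0. -0. -0.]
end [ 0.03 -0.11 -0.59 -1.21 -0.91  0.2 ] maxstep 0.04 bad 0 minz w0,w 0.31 0.236 |q|lo/hi margin 0.27 0.87 dp/.25 [-0.   -0.    0.76] rot/30 [ 0. -0. -0.]
end [-0.69  0.52 -0.02 -1.24 -1.61  0.58] maxstep 0.07 bad 0 minz w0,w 0.479 0.324 |q|lo/hi margin 0.39 0.87 dp/.25 [ 0.724 -1.319  0.047] rot/30 [ 0.501 -0.265 -0.   ]
end [-0.79  0.74  0.09 -1.38 -1.81  0.68] maxstep 0.01 bad 0 minz w0,w 0.359 0.21 |q|lo/hi margin 0.96 1.12 dp/.25 [ 0.083 -0.193 -0.024] rot/30 [ 0.442 -0.234  0.   ]
end [-0.79  0.74  0.09 -1.38 -1.81 -0.37] maxstep 0.1 bad 0 minz w0,w 0.359 0.21 |q|lo/hi margin 1.07 1.12 dp/.25 [ 0. -0.  0.] rot/30 [0.936 1.768 0.   ]
[ 0.4  -0.81  0.42]
end [-0.79  0.74  0.09 -1.38 -1.81 -1.41] maxstep 0.1 bad 0 minz w0,w 0.359 0.21 |q|lo/hi margin 1.07 1.12 dp/.25 [ 0. -0.  0.] rot/30 [ 0.936  1.768 -0.   ]
[ 0.4  -0.81 -0.42]
end [-0.79  0.74  0.09 -1.38 -1.81 -2.37] maxstep 0.1 bad 0 minz w0,w 0.359 0.21 |q|lo/hi margin 0.62 1.12 dp/.25 [ 0. -0.  0.] rot/30 [0.858 1.62  0.   ]
[-0.18 -0.5  -0.84]
```

apply_moves(steps=[{"translation": [-0.08, -0.15, 0.11], "rotation": [0, 0, 0]}, {"translation": [-0.16, -0.3, 0.21], "rotation": [0, 0, 0]}, {"translation": [-0.16, -0.3, 0.21], "rotation": [0, 0, 0]}, {"translation": [-0.16, -0.3, 0.21], "rotation": [0, 0, 0]}, {"translation": [-0.16, -0.3, 0.21], "rotation": [0, 0, 0]}, {"translation": [-0.14, -0.25, 0.1], "rotation": [0, 0, 0]}, {"translation": [-0.106, -0.194, 0.012], "rotation": [0, 0, 0]}, {"translation": [-0.106, -0.194, 0.012], "rotation": [0, 0, 0]}, {"translation": [-0.106, -0.194, 0.012], "rotation": [0, 0, 0]}, {"translation": [-0.106, -0.194, 0.012], "rotation": [0, 0, 0]}], jaw=-1)

```text
t: 8.68
eef_pos: [0.3896, 0.1778, 0.0657]
ee_rot: [3.13, 1.013, -2.071]
force: [-0.1, -0.6, -0.3]
width: 0.0755
gripper_force: 0.0
```

```bash
python3 - <<'E'
from k import *
s=get_state();Rg=target(r(62.1),r(32),-1);print(s['width'],dr(Rg,s).round(3),((CUP+Rg[:,2]*HP-s['eef_pos'])/.25).round(3))
E
```

```text
0.07551797290465968 [-0.006 -0.01   0.006] [ 0.163  0.299 -0.205]
```

apply_moves(steps=[{"translation": [0, 0, 0], "rotation": [0, 0, 0]}, {"translation": [0, 0, 0], "rotation": [0, 0, 0]}, {"translation": [0.03, 0.06, -0.04], "rotation": [0, 0, 0]}, {"translation": [0.06, 0.11, -0.075], "rotation": [0, 0, 0]}, {"translation": [0.09, 0.165, -0.113], "rotation": [0, 0, 0]}, {"translation": [0.12, 0.22, -0.15], "rotation": [0, 0, 0]}, {"translation": [0.15, 0.275, -0.19], "rotation": [0, 0, 0]}, {"translation": [0.163, 0.3, -0.205], "rotation": [0, 0, 0]}, {"translation": [0.163, 0.3, -0.205], "rotation": [0, 0, 0]}, {"translation": [0.163, 0.3, -0.205], "rotation": [0, 0, 0]}])

```text
t: 9.52
eef_pos: [0.4306, 0.2521, 0.0154]
ee_rot: [3.136, 1.013, -2.065]
force: [-1.0, 0.2, -0.1]
width: 0.0877
gripper_force: 0.0
```

apply_moves(steps=[{"translation": [0, 0, 0], "rotation": [0, 0, 0]}, {"translation": [0, 0, 0], "rotation": [0, 0, 0]}, {"translation": [0, 0, 0], "rotation": [0, 0, 0]}, {"translation": [0, 0, 0], "rotation": [0, 0, 0]}, {"translation": [0, 0, 0], "rotation": [0, 0, 0]}, {"translation": [0, 0, 0], "rotation": [0, 0, 0]}, {"translation": [0, 0, 0], "rotation": [0, 0, 0]}, {"translation": [0, 0, 0], "rotation": [0, 0, 0]}, {"translation": [0, 0, 0], "rotation": [0, 0, 0]}, {"translation": [0, 0, 0], "rotation": [0, 0, 0]}], jaw=1, newtons=30)

```text
t: 10.35
eef_pos: [0.4312, 0.2523, 0.0155]
ee_rot: [3.136, 1.014, -2.066]
force: [-1.8, -2.8, 6.5]
width: 0.064
gripper_force: 30.0
```

apply_moves(steps=[{"translation": [0, 0, 0.06], "rotation": [0, 0, 0]}, {"translation": [0, 0, 0.18], "rotation": [0, 0, 0]}, {"translation": [0, 0, 0.32], "rotation": [0, 0, 0]}, {"translation": [0, 0, 0.46], "rotation": [0, 0, 0]}, {"translation": [0, 0, 0.6], "rotation": [0, 0, 0]}, {"translation": [0.02, -0.05, 0.7], "rotation": [0, 0, 0]}, {"translation": [0.07, -0.13, 0.76], "rotation": [0, 0, 0]}, {"translation": [0.12, -0.23, 0.76], "rotation": [0, 0, 0]}, {"translation": [0.17, -0.33, 0.76], "rotation": [0, 0, 0]}, {"translation": [0.2, -0.4, 0.76], "rotation": [0, 0, 0]}])

```text
t: 11.18
eef_pos: [0.4815, 0.1506, 0.205]
ee_rot: [3.138, 1.012, -2.065]
force: [0.8, -0.2, -2.4]
width: 0.0641
gripper_force: 30.0
```

apply_moves(steps=[{"translation": [0.05, -0.1, 0], "rotation": [0.05, -0.03, 0]}, {"translation": [0.11, -0.2, 0.01], "rotation": [0.1, -0.05, 0]}, {"translation": [0.17, -0.3, 0.015], "rotation": [0.16, -0.08, 0]}, {"translation": [0.23, -0.4, 0.02], "rotation": [0.22, -0.12, 0]}, {"translation": [0.29, -0.51, 0.025], "rotation": [0.28, -0.15, 0]}, {"translation": [0.35, -0.62, 0.03], "rotation": [0.34, -0.18, 0]}, {"translation": [0.41, -0.73, 0.04], "rotation": [0.4, -0.21, 0]}, {"translation": [0.47, -0.83, 0.045], "rotation": [0.45, -0.24, 0]}, {"translation": [0.52, -0.92, 0.047], "rotation": [0.5, -0.265, 0]}, {"translation": [0.52, -0.92, 0.047], "rotation": [0.5, -0.265, 0]}])

```text
t: 12.02
eef_pos: [0.6124, -0.0819, 0.2131]
ee_rot: [3.109, 1.309, -2.095]
force: [0.8, -0.1, -2.6]
width: 0.0638
gripper_force: 30.0
```

```bash
python3 - <<'E'
from k import *
s=get_state();print(s['t'],s['q'].round(2),s['width'],s['gripper_force'])
R0_=target(r(62.1),r(0),-1);print(dr(R0_,s).round(3),((DRUM+R0_[:,2]*HP-s['eef_pos'])/.25).round(3))
E
```

```text
12.0167 [-0.7   0.53 -0.02 -1.24 -1.61  0.57] 0.06378430653705713 29.984914362430573
[ 0.433 -0.249  0.01 ] [ 0.08  -0.175 -0.012]
```

```bash
python3 - <<'E'
from k import *
s=get_state();R0_=target(r(62.1),r(0),-1)
for a in(15,25): print(a,dr(R0_@RZ(r(a)),s).round(3))
print((R0_@RZ(r(33))@R0_.T@np.eye(3)) is None, R.from_matrix(R0_@RZ(r(33))@R0_.T).as_rotvec(degrees=True)/30)
E
```

```text
15 [ 0.664  0.191 -0.055]
25 [ 0.815  0.486 -0.099]
False [0.5147228  0.97214219 0.        ]
```

apply_moves(steps=[{"translation": [0.02, -0.04, 0], "rotation": [0.2, 0.12, -0.02]}, {"translation": [0.05, -0.1, -0.01], "rotation": [0.4, 0.24, -0.05]}, {"translation": [0.08, -0.175, -0.012], "rotation": [0.6, 0.36, -0.07]}, {"translation": [0.08, -0.175, -0.012], "rotation": [0.815, 0.486, -0.1]}, {"translation": [0.08, -0.175, -0.012], "rotation": [0.815, 0.486, -0.1]}, {"translation": [0.08, -0.175, -0.012], "rotation": [0.815, 0.486, -0.1]}, {"translation": [0.08, -0.175, -0.012], "rotation": [0.815, 0.486, -0.1]}, {"translation": [0.08, -0.175, -0.012], "rotation": [0.815, 0.486, -0.1]}, {"translation": [0.08, -0.175, -0.012], "rotation": [0.815, 0.486, -0.1]}, {"translation": [0.08, -0.175, -0.012], "rotation": [0.815, 0.486, -0.1]}])

```text
t: 12.85
eef_pos: [0.6311, -0.1209, 0.2151]
ee_rot: [1.574, 1.143, 2.66]
force: [0.1, -0.2, -2.7]
width: 0.064
gripper_force: 30.0
```

apply_moves(steps=[{"translation": [0, 0, 0], "rotation": [0.51, 0.97, 0]}, {"translation": [0, 0, 0], "rotation": [0.51, 0.97, 0]}, {"translation": [0, 0, 0], "rotation": [0.51, 0.97, 0]}, {"translation": [0, 0, 0], "rotation": [0.51, 0.97, 0]}, {"translation": [0, 0, 0], "rotation": [0.51, 0.97, 0]}, {"translation": [0, 0, 0], "rotation": [0.51, 0.97, 0]}, {"translation": [0, 0, 0], "rotation": [0.51, 0.97, 0]}, {"translation": [0, 0, 0], "rotation": [0.51, 0.97, 0]}, {"translation": [0, 0, 0], "rotation": [0.51, 0.97, 0]}, {"translation": [0, 0, 0], "rotation": [0.51, 0.97, 0]}])

```text
t: 13.68
eef_pos: [0.6309, -0.1214, 0.2139]
ee_rot: [1.571, 0.567, 2.657]
force: [-0.5, -0.4, -2.9]
width: 0.0639
gripper_force: 30.0
```

```bash
python3 - <<'E'
from k import *
s=get_state();M=R.from_euler('xyz',s['ee_rot']).as_matrix();Rg=target(r(62.1),r(32),-1)
print(s['q'].round(2),'u',(M@Rg.T@[0,0,1]).round(2),'gp',(s['eef_pos']-HP*M[:,2]).round(3),'d',M[:,2].round(2))
for a in(90,125,160,178):print(a,dr(target(r(62.1),0,-1)@RZ(r(a)),s).round(3))
E
```

```text
[-0.79  0.73  0.08 -1.38 -1.81 -0.33] u [ 0.39 -0.8   0.46] gp [ 0.606 -0.169  0.214] d [ 0.47  0.88 -0.  ]
90 [ 0.507  0.957 -0.004]
125 [ 1.052  1.989 -0.004]
160 [ 1.597e+00  3.021e+00 -3.000e-03]
178 [ 1.877e+00  3.551e+00 -3.000e-03]
```

apply_moves(steps=[{"translation": [-0.03, 0.06, 0], "rotation": [0.51, 0.97, 0]}, {"translation": [-0.03, 0.06, 0], "rotation": [0.51, 0.97, 0]}, {"translation": [-0.03, 0.06, 0], "rotation": [0.51, 0.97, 0]}, {"translation": [-0.03, 0.06, 0], "rotation": [0.51, 0.97, 0]}, {"translation": [-0.03, 0.06, 0], "rotation": [0.51, 0.97, 0]}, {"translation": [-0.03, 0.06, 0], "rotation": [0.51, 0.97, 0]}, {"translation": [-0.03, 0.06, 0], "rotation": [0.51, 0.97, 0]}, {"translation": [-0.03, 0.06, 0], "rotation": [0.51, 0.97, 0]}, {"translation": [-0.03, 0.06, 0], "rotation": [0.51, 0.97, 0]}, {"translation": [-0.03, 0.06, 0], "rotation": [0.51, 0.97, 0]}])

```text
t: 14.52
eef_pos: [0.6235, -0.1065, 0.2138]
ee_rot: [1.572, -0.007, 2.657]
force: [-0.1, -1.1, -2.2]
width: 0.064
gripper_force: 30.0
```

apply_moves(steps=[{"translation": [0, 0, 0], "rotation": [0.52, 0.98, 0]}, {"translation": [0, 0, 0], "rotation": [0.52, 0.98, 0]}, {"translation": [0, 0, 0], "rotation": [0.52, 0.98, 0]}, {"translation": [0, 0, 0], "rotation": [0.52, 0.98, 0]}, {"translation": [0, 0, 0], "rotation": [0.52, 0.98, 0]}, {"translation": [0, 0, 0], "rotation": [0.52, 0.98, 0]}, {"translation": [0, 0, 0], "rotation": [0.52, 0.98, 0]}, {"translation": [0, 0, 0], "rotation": [0.52, 0.98, 0]}, {"translation": [0, 0, 0], "rotation": [0.52, 0.98, 0]}, {"translation": [0, 0, 0], "rotation": [0.52, 0.98, 0]}])

```text
t: 15.35
eef_pos: [0.6235, -0.1065, 0.2138]
ee_rot: [1.57, -0.588, 2.657]
force: [1.0, -0.4, -1.4]
width: 0.0641
gripper_force: 30.0
```

apply_moves(steps=[{"translation": [0, 0, -0.05], "rotation": [0.52, 0.98, 0]}, {"translation": [0, 0, -0.05], "rotation": [0.52, 0.98, 0]}, {"translation": [0, 0, -0.05], "rotation": [0.52, 0.98, 0]}, {"translation": [0, 0, -0.05], "rotation": [0.52, 0.98, 0]}, {"translation": [0, 0, -0.05], "rotation": [0.52, 0.98, 0]}, {"translation": [0, 0, -0.05], "rotation": [0.52, 0.98, 0]}, {"translation": [0, 0, -0.05], "rotation": [0.52, 0.98, 0]}, {"translation": [0, 0, -0.05], "rotation": [0.52, 0.98, 0]}, {"translation": [0, 0, -0.05], "rotation": [0.52, 0.98, 0]}, {"translation": [0, 0, -0.05], "rotation": [0.52, 0.98, 0]}])

```text
t: 16.18
eef_pos: [0.6234, -0.1065, 0.2013]
ee_rot: [1.565, -1.168, 2.661]
force: [-0.4, -0.5, -1.2]
width: 0.0642
gripper_force: 30.0
```

```bash
python3 - <<'E'
from k import *
s=get_state();M=R.from_euler('xyz',s['ee_rot']).as_matrix();Rg=target(r(62.1),r(32),-1)
print(s['t'],s['q'].round(2),'u',(M@Rg.T@[0,0,1]).round(2),'gp',(s['eef_pos']-HP*M[:,2]).round(3),'F',s['force'].round(2))
f=grab_frame("scene");t=grab_frame("top")
C=np.zeros((440,800,3),np.uint8)
C[:440,:440]=cv2.resize(f[225:335,135:245],None,fx=4,fy=4,interpolation=3)
C[:360,440:800]=cv2.resize(t[100:190,260:350],None,fx=4,fy=4,interpolation=3)
cv2.imwrite("pics/c5.png",C)
hsv=lambda im:cv2.inRange(cv2.cvtColor(im,cv2.COLOR_BGR2HSV),(75,90,60),(95,255,255))
for im in(f,t):
    n,l,st,ce=cv2.connectedComponentsWithStats(hsv(im)); print([(st[i,4],ce[i].round().tolist()) for i in range(1,n) if st[i,4]>2])
E
```

```text
16.1833 [-0.78  0.74  0.04 -1.38 -1.8  -2.02] u [ 0.05 -0.62 -0.78] gp [ 0.598 -0.154  0.201] F [-0.36 -0.51 -1.2 ]
[(np.int32(4), [449.0, 166.0]), (np.int32(3), [447.0, 172.0]), (np.int32(4), [444.0, 182.0]), (np.int32(5), [443.0, 187.0]), (np.int32(11), [448.0, 195.0]), (np.int32(3), [510.0, 242.0]), (np.int32(4), [506.0, 243.0]), (np.int32(4), [492.0, 247.0]), (np.int32(45), [199.0, 272.0]), (np.int32(48), [212.0, 290.0]), (np.int32(90), [187.0, 295.0]), (np.int32(124), [199.0, 300.0]), (np.int32(36), [228.0, 297.0])]
[(np.int32(9), [290.0, 132.0]), (np.int32(4), [316.0, 143.0]), (np.int32(6), [306.0, 155.0])]
```

View pics/c5.png

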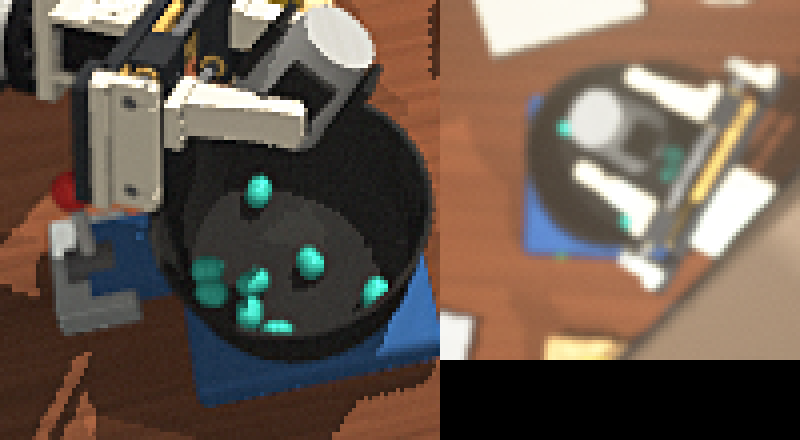

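All eight turquoise stones are in the drum: tile pixels (259,190), (310,262), (374,290), (208,268), (210,292), (258,280), (250,312), (278,327). The cup is still held, so I'll take it back.

```bash
python3 - <<'E'
from k import *
s=get_state();q=s['q']
Rg=R.from_euler('xyz',[3.136,1.0135,-2.066]).as_matrix();p=np.array([.4312,.2523,.0155])
q1=path(q,p+[0.02,-0.04,.19],Rg,40)
q1=path(q1,p,Rg,20)
S=Slerp([0,1],R.from_matrix([fk(q)[1],Rg]));print([S(a).as_matrix()[:,2].round(2).tolist() for a in(.25,.5,.75)])
E
```

```text
end [-0.1  -0.06 -0.54 -1.19 -1.01  0.26] maxstep 0.07 bad 0 minz w0,w 0.344 0.2 |q|lo/hi margin 0.44 0.97 dp/.25 [-0.689  1.275  0.017] rot/30 [-2.626 -4.32   1.436]
end [-0.22  0.46 -0.71 -1.57 -0.96  1.09] maxstep 0.05 bad 0 minz w0,w 0.311 0.236 |q|lo/hi margin 0.27 0.91 dp/.25 [-0.08  0.16 -0.76] rot/30 [-0. -0. -0.]
[[0.32, 0.94, -0.09], [0.24, 0.93, -0.27], [0.27, 0.86, -0.44]]
```

apply_moves(steps=[{"translation": [0, 0, 0.1], "rotation": [-0.525, -0.864, 0.287]}, {"translation": [-0.05, 0.08, 0.1], "rotation": [-0.525, -0.864, 0.287]}, {"translation": [-0.1, 0.18, 0.1], "rotation": [-0.525, -0.864, 0.287]}, {"translation": [-0.14, 0.255, 0.1], "rotation": [-0.525, -0.864, 0.287]}, {"translation": [-0.14, 0.255, 0.1], "rotation": [-0.525, -0.864, 0.287]}, {"translation": [-0.14, 0.255, 0.1], "rotation": [-0.525, -0.864, 0.287]}, {"translation": [-0.14, 0.255, 0.1], "rotation": [-0.525, -0.864, 0.287]}, {"translation": [-0.14, 0.255, 0.1], "rotation": [-0.525, -0.864, 0.287]}, {"translation": [-0.14, 0.255, 0.1], "rotation": [-0.525, -0.864, 0.287]}, {"translation": [-0.14, 0.255, 0.1], "rotation": [-0.525, -0.864, 0.287]}])

```text
t: 17.12
eef_pos: [0.5884, -0.0432, 0.2259]
ee_rot: [1.654, -0.645, 2.741]
force: [-0.0, -0.1, -1.7]
width: 0.0642
gripper_force: 30.0
```

apply_moves(steps=[{"translation": [-0.14, 0.255, 0], "rotation": [-0.525, -0.864, 0.287]}, {"translation": [-0.14, 0.255, 0], "rotation": [-0.525, -0.864, 0.287]}, {"translation": [-0.14, 0.255, 0], "rotation": [-0.525, -0.864, 0.287]}, {"translation": [-0.14, 0.255, 0], "rotation": [-0.525, -0.864, 0.287]}, {"translation": [-0.14, 0.255, 0], "rotation": [-0.525, -0.864, 0.287]}, {"translation": [-0.14, 0.255, 0], "rotation": [-0.525, -0.864, 0.287]}, {"translation": [-0.14, 0.255, 0], "rotation": [-0.525, -0.864, 0.287]}, {"translation": [-0.14, 0.255, 0], "rotation": [-0.525, -0.864, 0.287]}, {"translation": [-0.14, 0.255, 0], "rotation": [-0.525, -0.864, 0.287]}, {"translation": [-0.14, 0.255, 0], "rotation": [-0.525, -0.864, 0.287]}])

```text
t: 17.95
eef_pos: [0.5533, 0.0208, 0.2258]
ee_rot: [1.767, -0.127, 2.851]
force: [0.1, -0.1, -1.6]
width: 0.0643
gripper_force: 30.0
```

apply_moves(steps=[{"translation": [-0.14, 0.255, 0], "rotation": [-0.525, -0.864, 0.287]}, {"translation": [-0.14, 0.255, 0], "rotation": [-0.525, -0.864, 0.287]}, {"translation": [-0.14, 0.255, 0], "rotation": [-0.525, -0.864, 0.287]}, {"translation": [-0.14, 0.255, 0], "rotation": [-0.525, -0.864, 0.287]}, {"translation": [-0.14, 0.255, 0], "rotation": [-0.525, -0.864, 0.287]}, {"translation": [-0.14, 0.255, 0], "rotation": [-0.525, -0.864, 0.287]}, {"translation": [-0.14, 0.255, 0], "rotation": [-0.525, -0.864, 0.287]}, {"translation": [-0.14, 0.255, 0], "rotation": [-0.525, -0.864, 0.287]}, {"translation": [-0.14, 0.255, 0], "rotation": [-0.525, -0.864, 0.287]}, {"translation": [-0.14, 0.255, 0], "rotation": [-0.525, -0.864, 0.287]}])

```text
t: 18.78
eef_pos: [0.5185, 0.0845, 0.2257]
ee_rot: [1.945, 0.372, 3.028]
force: [0.1, 0.2, -1.7]
width: 0.064
gripper_force: 30.0
```

apply_moves(steps=[{"translation": [-0.14, 0.255, 0], "rotation": [-0.525, -0.864, 0.287]}, {"translation": [-0.14, 0.255, 0], "rotation": [-0.525, -0.864, 0.287]}, {"translation": [-0.14, 0.255, 0], "rotation": [-0.525, -0.864, 0.287]}, {"translation": [-0.14, 0.255, 0], "rotation": [-0.525, -0.864, 0.287]}, {"translation": [-0.14, 0.255, 0], "rotation": [-0.525, -0.864, 0.287]}, {"translation": [-0.14, 0.255, 0], "rotation": [-0.525, -0.864, 0.287]}, {"translation": [-0.14, 0.255, 0], "rotation": [-0.525, -0.864, 0.287]}, {"translation": [-0.14, 0.255, 0], "rotation": [-0.525, -0.864, 0.287]}, {"translation": [-0.14, 0.255, 0], "rotation": [-0.525, -0.864, 0.287]}, {"translation": [-0.14, 0.255, 0], "rotation": [-0.525, -0.864, 0.287]}])

```text
t: 19.62
eef_pos: [0.4836, 0.1482, 0.2257]
ee_rot: [2.31, 0.81, -2.892]
force: [-0.5, -0.0, -1.6]
width: 0.064
gripper_force: 30.0
```

```bash
python3 - <<'E'
from k import *
s=get_state();print(s['t'],s['q'].round(2))
Rg=R.from_euler('xyz',[3.136,1.0135,-2.066]).as_matrix();p=np.array([.4312,.2523,.0155])
print(dr(Rg,s).round(3),((p-s['eef_pos'])/.25).round(3))
E
```

```text
19.6167 [-0.31  0.14 -0.36 -1.15 -1.33 -0.17]
[-0.528 -0.87   0.29 ] [-0.21   0.416 -0.841]
```

apply_moves(steps=[{"translation": [-0.06, 0.12, 0], "rotation": [-0.15, -0.24, 0.08]}, {"translation": [-0.13, 0.26, 0], "rotation": [-0.3, -0.48, 0.16]}, {"translation": [-0.21, 0.416, -0.05], "rotation": [-0.45, -0.7, 0.24]}, {"translation": [-0.21, 0.416, -0.15], "rotation": [-0.528, -0.87, 0.29]}, {"translation": [-0.21, 0.416, -0.25], "rotation": [-0.528, -0.87, 0.29]}, {"translation": [-0.21, 0.416, -0.37], "rotation": [-0.528, -0.87, 0.29]}, {"translation": [-0.21, 0.416, -0.5], "rotation": [-0.528, -0.87, 0.29]}, {"translation": [-0.21, 0.416, -0.62], "rotation": [-0.528, -0.87, 0.29]}, {"translation": [-0.21, 0.416, -0.7], "rotation": [-0.528, -0.87, 0.29]}, {"translation": [-0.21, 0.416, -0.74], "rotation": [-0.528, -0.87, 0.29]}])

```text
t: 20.45
eef_pos: [0.4304, 0.2522, 0.038]
ee_rot: [3.13, 1.012, -2.071]
force: [0.3, -0.8, -0.8]
width: 0.0641
gripper_force: 30.0
```

apply_moves(steps=[{"translation": [0, 0, -0.02], "rotation": [0, 0, 0]}, {"translation": [0, 0, -0.04], "rotation": [0, 0, 0]}, {"translation": [0, 0, -0.06], "rotation": [0, 0, 0]}, {"translation": [0, 0, -0.075], "rotation": [0, 0, 0]}, {"translation": [0, 0, -0.09], "rotation": [0, 0, 0]}, {"translation": [0, 0, -0.098], "rotation": [0, 0, 0]}, {"translation": [0, 0, -0.1], "rotation": [0, 0, 0]}, {"translation": [0, 0, -0.1], "rotation": [0, 0, 0]}, {"translation": [0, 0, -0.1], "rotation": [0, 0, 0]}, {"translation": [0, 0, -0.1], "rotation": [0, 0, 0]}])

```text
t: 21.28
eef_pos: [0.4311, 0.2526, 0.0166]
ee_rot: [-3.141, 1.014, -2.059]
force: [-0.8, -0.3, -0.8]
width: 0.0642
gripper_force: 30.0
```

```bash
python3 - <<'E'
from k import *
s=get_state()
Rg=R.from_euler('xyz',[3.136,1.0135,-2.066]).as_matrix();p=np.array([.4312,.2523,.0155])
print(s['t'],s['force'],dr(Rg,s).round(3),(p-s['eef_pos']).round(4))
E
```

```text
21.2833 [-0.78739213 -0.25293924 -0.78025527] [ 0.002  0.006 -0.003] [ 0.0001 -0.0003 -0.0011]
```

apply_moves(steps=[{"translation": [0, 0, -0.004], "rotation": [0, 0, 0]}, {"translation": [0, 0, -0.004], "rotation": [0, 0, 0]}, {"translation": [0, 0, -0.004], "rotation": [0, 0, 0]}, {"translation": [0, 0, -0.004], "rotation": [0, 0, 0]}, {"translation": [0, 0, -0.004], "rotation": [0, 0, 0]}, {"translation": [0, 0, -0.004], "rotation": [0, 0, 0]}, {"translation": [-0.03, -0.06, 0.04], "rotation": [0, 0, 0]}, {"translation": [-0.07, -0.13, 0.09], "rotation": [0, 0, 0]}, {"translation": [-0.12, -0.22, 0.15], "rotation": [0, 0, 0]}, {"translation": [-0.17, -0.32, 0.22], "rotation": [0, 0, 0]}], jaw=-1)

```text
t: 22.12
eef_pos: [0.3872, 0.1721, 0.0712]
ee_rot: [3.137, 1.013, -2.064]
force: [0.9, -0.9, -0.8]
width: 0.0874
gripper_force: 0.0
```

```bash
cat >> k.py <<'E'
TAG=np.array([.420,-.1535]);TYAW=-.09;ST=np.array([.6251,.1939]);SYAW=.165
def down(azy): # tool down, closing (tool y) at azimuth azy
    y=np.array([np.cos(azy),np.sin(azy),0]);d=np.array([0,0,-1.]);return np.column_stack([np.cross(y,d),y,d])
E
python3 - <<'E'
from k import *
s=get_state();q=s['q'];print(s['t'],q.round(2),s['width'],s['eef_pos'].round(3))
for fl in(0,np.pi):
    Rt=down(np.pi/2+TYAW+fl); p=np.r_[TAG,.093-HP]
    a=path(q,p+[0,0,.12],Rt,30); b=path(a,p,Rt,10); c=path(b,p+[0,0,.22],Rt,10)
    Rs=down(np.pi/2+SYAW+fl)
    L=lambda x,z:np.r_[world([*ST,SYAW],(x,0,0))[0][:2],z+.023-HP]
    e=path(c,L(-.08,.2),Rs);g=path(e,L(.005,.1813),Rs);print(fk(g,True)[1:3])
f=grab_frame("scene");t=grab_frame("top")
C=np.zeros((400,800,3),np.uint8)
C[:400,:400]=cv2.resize(f[140:240,270:370],None,fx=4,fy=4,interpolation=3)
tag=f[195:255,175:235];C[:300,400:700]=cv2.resize(tag,None,fx=5,fy=5,interpolation=3)
for P in[(x,y,.11) for x in(-.0045,.0045) for y in(-.019,.019)]+[(0,0,.07)]:
    u=((proj("scene",world([*TAG,TYAW],P))[0]-[175,195])*5+[402,2]).round();cv2.circle(C,(int(u[0]),int(u[1])),2,(255,0,255),-1)
cv2.imwrite("pics/c6.png",C)
E
```

```text
22.1167 [-0.38  0.26 -0.72 -1.32 -1.06  0.88] 0.08744715408606915 [0.387 0.172 0.071]
end [ 0.09 -0.   -0.51  0.   -1.07 -1.75] maxstep 0.13 bad 0 minz w0,w 0.396 0.292 |q|lo/hi margin 0.25 0.64 dp/.25 [ 0.131 -1.302  0.351] rot/30 [-0.976  1.793 -2.033]
end [ 0.09  0.14 -0.67 -0.   -0.75 -1.75] maxstep 0.03 bad 0 minz w0,w 0.456 0.456 |q|lo/hi margin 0.31 0.71 dp/.25 [ 0.   -0.   -0.48] rot/30 [-0.  0. -0.]
end [ 0.09 -0.07 -0.34  0.   -1.3  -1.75] maxstep 0.06 bad 0 minz w0,w 0.456 0.456 |q|lo/hi margin 0.31 0.71 dp/.25 [-0.   -0.    0.88] rot/30 [-0. -0. -0.]
end [ 0.66  0.21 -0.24  0.   -1.12 -2.07] maxstep 0.03 bad 0 minz w0,w 0.586 0.586 |q|lo/hi margin 0.62 1.08 dp/.25 [ 0.505  1.337 -0.36 ] rot/30 [-0.     0.     0.487]
end [ 0.59  0.36 -0.08  0.   -1.14 -2.  ] maxstep 0.01 bad 0 minz w0,w 0.568 0.568 |q|lo/hi margin 0.74 1.08 dp/.25 [ 0.335  0.056 -0.075] rot/30 [-0.  0. -0.]
(array([0.52254675, 0.35357384, 0.5676    ]), array([0.63003209, 0.19472126, 0.5676    ]))
end [ 0.09 -0.   -0.51 -0.   -1.07  1.39] maxstep 0.06 bad 0 minz w0,w 0.396 0.292 |q|lo/hi margin 0.26 1.02 dp/.25 [ 0.131 -1.302  0.351] rot/30 [-1.983 -1.079  3.391]
end [ 0.09  0.14 -0.67 -0.   -0.75  1.39] maxstep 0.03 bad 0 minz w0,w 0.456 0.456 |q|lo/hi margin 0.31 0.71 dp/.25 [-0.    0.   -0.48] rot/30 [-0. -0. -0.]
end [ 0.09 -0.07 -0.34  0.   -1.3   1.39] maxstep 0.06 bad 0 minz w0,w 0.456 0.456 |q|lo/hi margin 0.31 0.71 dp/.25 [-0.   -0.    0.88] rot/30 [-0. -0. -0.]
end [ 0.66  0.21 -0.24  0.   -1.12  1.08] maxstep 0.03 bad 0 minz w0,w 0.586 0.586 |q|lo/hi margin 0.62 1.08 dp/.25 [ 0.505  1.337 -0.36 ] rot/30 [-0.     0.     0.487]
end [ 0.59  0.36 -0.08  0.   -1.14  1.14] maxstep 0.01 bad 0 minz w0,w 0.568 0.568 |q|lo/hi margin 0.74 1.08 dp/.25 [ 0.335  0.056 -0.075] rot/30 [-0.  0. -0.]
(array([0.52254675, 0.35357384, 0.5676    ]), array([0.63003209, 0.19472126, 0.5676    ]))
```

View pics/c6.png

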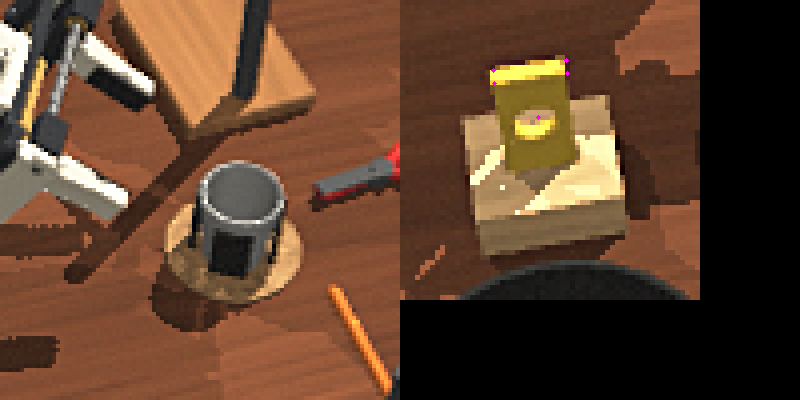

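The cup stands upright and empty on the coaster at tile (242,230), and the tag corners match the estimate at (530,70). On to the tag.

apply_moves(steps=[{"translation": [0, -0.1, 0.1], "rotation": [-0.05, 0.09, -0.1]}, {"translation": [0, -0.22, 0.22], "rotation": [-0.12, 0.22, -0.25]}, {"translation": [0.06, -0.35, 0.35], "rotation": [-0.24, 0.44, -0.5]}, {"translation": [0.06, -0.48, 0.35], "rotation": [-0.36, 0.66, -0.75]}, {"translation": [0.06, -0.6, 0.35], "rotation": [-0.48, 0.88, -1]}, {"translation": [0.06, -0.65, 0.35], "rotation": [-0.48, 0.88, -1]}, {"translation": [0.06, -0.65, 0.35], "rotation": [-0.48, 0.88, -1]}, {"translation": [0.06, -0.65, 0.35], "rotation": [-0.48, 0.88, -1]}, {"translation": [0.06, -0.65, 0.35], "rotation": [-0.48, 0.88, -1]}, {"translation": [0.06, -0.65, 0.35], "rotation": [-0.48, 0.88, -1]}], jaw=-0.5)

```text
t: 23.05
eef_pos: [0.4025, 0.0099, 0.1581]
ee_rot: [2.962, 0.513, -2.718]
force: [-0.4, -0.4, 0.4]
width: 0.0656
gripper_force: 0.0
```

apply_moves(steps=[{"translation": [0.02, -0.1, 0], "rotation": [-0.1, 0.18, -0.2]}, {"translation": [0.04, -0.2, 0], "rotation": [-0.2, 0.36, -0.4]}, {"translation": [0.07, -0.3, 0], "rotation": [-0.3, 0.54, -0.6]}, {"translation": [0.07, -0.42, 0], "rotation": [-0.4, 0.72, -0.8]}, {"translation": [0.07, -0.54, 0], "rotation": [-0.48, 0.88, -1]}, {"translation": [0.07, -0.65, 0], "rotation": [-0.48, 0.88, -1]}, {"translation": [0.07, -0.65, 0], "rotation": [-0.48, 0.88, -1]}, {"translation": [0.07, -0.65, 0], "rotation": [-0.48, 0.88, -1]}, {"translation": [0.07, -0.65, 0], "rotation": [-0.48, 0.88, -1]}, {"translation": [0.07, -0.65, 0], "rotation": [-0.48, 0.88, -1]}])

```text
t: 23.88
eef_pos: [0.4192, -0.152, 0.1575]
ee_rot: [3.128, 0.02, 3.079]
force: [-0.9, -0.6, 0.6]
width: 0.0658
gripper_force: 0.0
```

```bash
python3 - <<'E'
from k import *
s=get_state();print(s['t'],s['q'].round(2),s['width'])
Rt=down(np.pi/2+TYAW);print(dr(Rt,s).round(3),((np.r_[TAG,.093-HP]-s['eef_pos'])/.25).round(3))
E
```

```text
23.8833 [ 0.09 -0.02 -0.52 -0.01 -1.05 -1.71] 0.06575704451888133
[-0.023  0.04  -0.053] [ 0.003 -0.006 -0.474]
```

apply_moves(steps=[{"translation": [0.003, -0.006, -0.03], "rotation": [-0.023, 0.04, -0.053]}, {"translation": [0.003, -0.006, -0.1], "rotation": [-0.023, 0.04, -0.053]}, {"translation": [0.003, -0.006, -0.2], "rotation": [-0.023, 0.04, -0.053]}, {"translation": [0.003, -0.006, -0.3], "rotation": [-0.023, 0.04, -0.053]}, {"translation": [0.003, -0.006, -0.38], "rotation": [-0.023, 0.04, -0.053]}, {"translation": [0.003, -0.006, -0.44], "rotation": [-0.023, 0.04, -0.053]}, {"translation": [0.003, -0.006, -0.474], "rotation": [-0.023, 0.04, -0.053]}, {"translation": [0.003, -0.006, -0.474], "rotation": [-0.023, 0.04, -0.053]}, {"translation": [0.003, -0.006, -0.474], "rotation": [-0.023, 0.04, -0.053]}, {"translation": [0.003, -0.006, -0.474], "rotation": [-0.023, 0.04, -0.053]}])

```text
t: 24.72
eef_pos: [0.4214, -0.154, 0.0404]
ee_rot: [-3.141, 0.002, 3.051]
force: [0.9, -1.1, -0.5]
width: 0.0657
gripper_force: 0.0
```

apply_moves(steps=[{"translation": [0, 0, 0], "rotation": [0, 0, 0]}, {"translation": [0, 0, 0], "rotation": [0, 0, 0]}, {"translation": [0, 0, 0], "rotation": [0, 0, 0]}, {"translation": [0, 0, 0], "rotation": [0, 0, 0]}, {"translation": [0, 0, 0], "rotation": [0, 0, 0]}, {"translation": [0, 0, 0], "rotation": [0, 0, 0]}, {"translation": [0, 0, 0.02], "rotation": [0, 0, 0]}, {"translation": [0, 0, 0.06], "rotation": [0, 0, 0]}, {"translation": [0, 0, 0.12], "rotation": [0, 0, 0]}, {"translation": [0, 0, 0.2], "rotation": [0, 0, 0]}], jaw=1, newtons=25)

```text
t: 25.55
eef_pos: [0.4195, -0.1541, 0.0891]
ee_rot: [-3.14, -0.003, 3.05]
force: [-0.9, -0.2, 0.6]
width: 0.0377
gripper_force: 25.0
```

```bash
python3 - <<'E'
from k import *
s=get_state();print(s['t'],s['q'].round(2),s['width'])
Rs=down(np.pi/2+SYAW)
L=lambda x,z:np.r_[world([*ST,SYAW],(x,0,0))[0][:2],z+.023-HP]
print(dr(Rs,s).round(3),((L(-.09,.2)-s['eef_pos'])/.25).round(3),L(-.09,.2))
q=path(s['q'],s['eef_pos']+[0,0,.14],down(np.pi/2+TYAW),10);q=path(q,L(-.09,.2),Rs,20)
E
```

```text
25.55 [ 0.09  0.07 -0.61  0.   -0.89 -1.76] 0.03774419699185692
[ 0.003 -0.006  0.49 ] [0.467 1.333 0.319] [0.53632235 0.17911729 0.169     ]
end [ 0.09 -0.06 -0.39  0.   -1.23 -1.75] maxstep 0.04 bad 0 minz w0,w 0.506 0.506 |q|lo/hi margin 0.37 0.85 dp/.25 [-0.   -0.    0.56] rot/30 [ 0.002 -0.006  0.003]
end [ 0.67  0.19 -0.26  0.   -1.12 -2.07] maxstep 0.04 bad 0 minz w0,w 0.586 0.586 |q|lo/hi margin 0.57 1.08 dp/.25 [ 0.467  1.333 -0.241] rot/30 [-0.     0.     0.487]
```

apply_moves(steps=[{"translation": [0.02, 0.03, 0.1], "rotation": [0, 0, 0]}, {"translation": [0.05, 0.1, 0.2], "rotation": [0, 0, 0.05]}, {"translation": [0.09, 0.22, 0.29], "rotation": [0, 0, 0.1]}, {"translation": [0.14, 0.36, 0.32], "rotation": [0, 0, 0.15]}, {"translation": [0.19, 0.5, 0.32], "rotation": [0, 0, 0.2]}, {"translation": [0.24, 0.64, 0.32], "rotation": [0, 0, 0.25]}, {"translation": [0.28, 0.77, 0.32], "rotation": [0, 0, 0.3]}, {"translation": [0.31, 0.88, 0.32], "rotation": [0, 0, 0.35]}, {"translation": [0.33, 0.96, 0.32], "rotation": [0, 0, 0.4]}, {"translation": [0.34, 1, 0.32], "rotation": [0, 0, 0.45]}])

```text
t: 26.38
eef_pos: [0.5061, 0.0982, 0.1694]
ee_rot: [-3.14, -0.001, -2.994]
force: [0.5, -0.3, 0.4]
width: 0.0378
gripper_force: 25.0
```

apply_moves(steps=[{"translation": [0.02, 0.06, 0], "rotation": [0, 0, 0.02]}, {"translation": [0.05, 0.14, 0], "rotation": [0, 0, 0.04]}, {"translation": [0.08, 0.22, 0], "rotation": [0, 0, 0.04]}, {"translation": [0.11, 0.29, 0], "rotation": [0, 0, 0.04]}, {"translation": [0.127, 0.333, 0], "rotation": [0, 0, 0.04]}, {"translation": [0.127, 0.333, 0], "rotation": [0, 0, 0.04]}, {"translation": [0.127, 0.333, 0], "rotation": [0, 0, 0.04]}, {"translation": [0.127, 0.333, 0], "rotation": [0, 0, 0.04]}, {"translation": [0.127, 0.333, 0], "rotation": [0, 0, 0.04]}, {"translation": [0.127, 0.333, 0], "rotation": [0, 0, 0.04]}])

```text
t: 27.22
eef_pos: [0.5372, 0.1785, 0.1695]
ee_rot: [-3.141, -0.0, -2.977]
force: [0.1, 1.4, -0.3]
width: 0.038
gripper_force: 25.0
```

```bash
python3 - <<'E'
from k import *
s=get_state();M=R.from_euler('xyz',s['ee_rot']).as_matrix();print(s['t'],s['width'],s['eef_pos'].round(4),s['ee_rot'].round(3))
f=grab_frame("scene");t=grab_frame("top")
C=np.zeros((520,800,3),np.uint8)
e=s['eef_pos']+[0,0,HP-.023]; yaw=SYAW
o=(312,195);C[:480,:480]=cv2.resize(f[195:275,312:392],None,fx=6,fy=6,interpolation=3)
C[:320,480:800]=cv2.resize(t[100:180,170:250],None,fx=4,fy=4,interpolation=3)
for n,o,k,X in(("scene",(312,195),6,0),("top",(170,100),4,480)):
    def dot(P,c):
        u=((proj(n,P)[0]-o)*k+[X+k/2,k/2]).round();cv2.circle(C,(int(u[0]),int(u[1])),3,c,1)
    dot(e,(255,0,255))
    for y in(-.019,.019):
        for z in(-.06,.04): dot(world([*e[:2],yaw],(0.0045,y,0))[0]+[0,0,e[2]+z],(255,0,255))
    for P in((-.035,0,.192),(.033,0,.174),(.04,0,.207),(.04,0,.012)):dot(world([*ST,SYAW],P)[0],(0,255,0))
cv2.imwrite("pics/c7.png",C)
E
```

```text
27.2167 0.03803546643928596 [0.5372 0.1785 0.1695] [-3.141 -0.    -2.977]
```

View pics/c7.png

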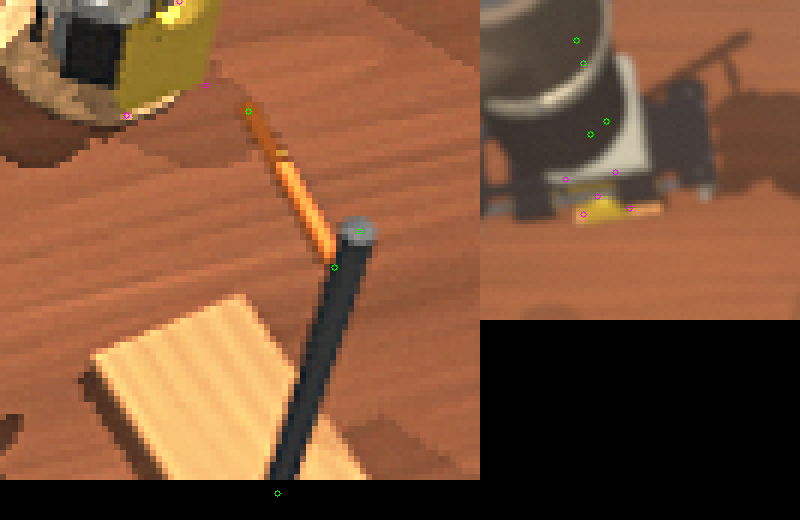

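The stand prediction matches: the peg tip is at (247,102) and the post top at (358,230). The tag sits about 3 mm lower than predicted, with its corner at (205,92), so I'll correct for that and slide the eye on.

apply_moves(steps=[{"translation": [0.05, 0.01, 0.006], "rotation": [0, 0, 0]}, {"translation": [0.115, 0.022, 0.006], "rotation": [0, 0, 0]}, {"translation": [0.155, 0.03, -0.005], "rotation": [0, 0, 0]}, {"translation": [0.2, 0.038, -0.017], "rotation": [0, 0, 0]}, {"translation": [0.25, 0.047, -0.03], "rotation": [0, 0, 0]}, {"translation": [0.3, 0.056, -0.044], "rotation": [0, 0, 0]}, {"translation": [0.34, 0.063, -0.055], "rotation": [0, 0, 0]}, {"translation": [0.371, 0.069, -0.063], "rotation": [0, 0, 0]}, {"translation": [0.371, 0.069, -0.063], "rotation": [0, 0, 0]}, {"translation": [0.371, 0.069, -0.063], "rotation": [0, 0, 0]}])

```text
t: 28.15
eef_pos: [0.6301, 0.1963, 0.1529]
ee_rot: [-3.14, -0.002, -2.977]
force: [0.9, 0.2, -0.2]
width: 0.0377
gripper_force: 25.0
```

apply_moves(steps=[{"translation": [0, 0, -0.01], "rotation": [0, 0, 0]}, {"translation": [0, 0, -0.015], "rotation": [0, 0, 0]}, {"translation": [0, 0, -0.02], "rotation": [0, 0, 0]}, {"translation": [0, 0, -0.024], "rotation": [0, 0, 0]}, {"translation": [0, 0, -0.024], "rotation": [0, 0, 0]}, {"translation": [0, 0, -0.024], "rotation": [0, 0, 0]}, {"translation": [0, 0, -0.024], "rotation": [0, 0, 0]}, {"translation": [0, 0, -0.024], "rotation": [0, 0, 0]}, {"translation": [0, 0, -0.024], "rotation": [0, 0, 0]}, {"translation": [0, 0, -0.024], "rotation": [0, 0, 0]}])

```text
t: 28.98
eef_pos: [0.6301, 0.1964, 0.1476]
ee_rot: [-3.141, -0.0, -2.976]
force: [-0.6, -0.6, -1.0]
width: 0.0378
gripper_force: 25.0
```

apply_moves(steps=[{"translation": [0, 0, -0.004], "rotation": [0, 0, 0]}, {"translation": [0, 0, -0.006], "rotation": [0, 0, 0]}, {"translation": [0, 0, -0.008], "rotation": [0, 0, 0]}, {"translation": [0, 0, -0.009], "rotation": [0, 0, 0]}, {"translation": [0, 0, -0.01], "rotation": [0, 0, 0]}, {"translation": [0, 0, -0.01], "rotation": [0, 0, 0]}, {"translation": [0, 0, -0.01], "rotation": [0, 0, 0]}, {"translation": [0, 0, -0.01], "rotation": [0, 0, 0]}, {"translation": [0, 0, -0.01], "rotation": [0, 0, 0]}, {"translation": [0, 0, -0.01], "rotation": [0, 0, 0]}])

```text
t: 29.82
eef_pos: [0.6301, 0.1964, 0.1451]
ee_rot: [-3.141, -0.0, -2.976]
force: [-1.1, -0.7, 0.0]
width: 0.0378
gripper_force: 25.0
```

```bash
python3 - <<'E'
from k import *
s=get_state();print(s['t'],s['force'].round(1),s['eef_pos'].round(4))
f=grab_frame("scene");t=grab_frame("top")
C=np.zeros((560,800,3),np.uint8)
C[:560,:560]=cv2.resize(f[185:265,312:392],None,fx=7,fy=7,interpolation=3)
C[:240,560:800]=cv2.resize(f[235:315,140:220],None,fx=3,fy=3,interpolation=3)
cv2.imwrite("pics/c8.png",C)
E
```

```text
29.8167 [-1.1 -0.7  0. ] [0.6301 0.1964 0.1451]
```

View pics/c8.png

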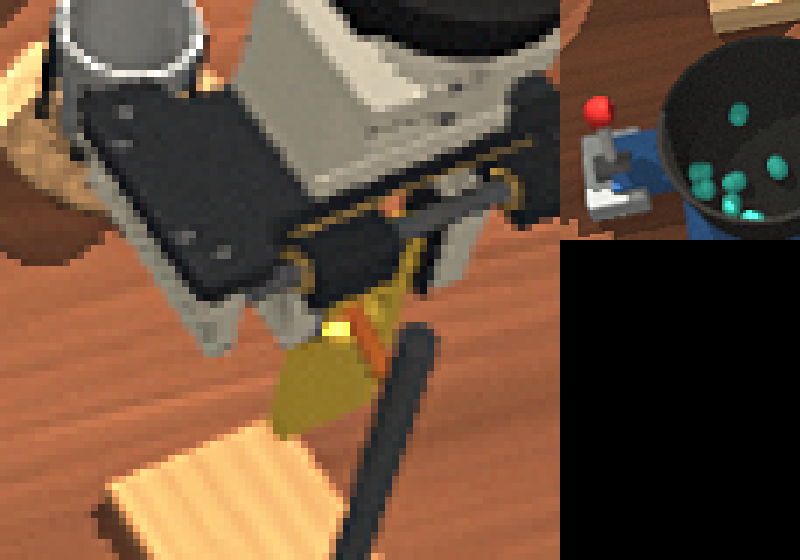

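The orange peg passes through the tag's eye: it emerges in front at (370,340) and shows behind at (395,205). I'll lower until contact, then release.

apply_moves(steps=[{"translation": [0, 0, -0.003], "rotation": [0, 0, 0]}, {"translation": [0, 0, -0.006], "rotation": [0, 0, 0]}, {"translation": [0, 0, -0.009], "rotation": [0, 0, 0]}, {"translation": [0, 0, -0.012], "rotation": [0, 0, 0]}, {"translation": [0, 0, -0.012], "rotation": [0, 0, 0]}, {"translation": [0, 0, -0.012], "rotation": [0, 0, 0]}, {"translation": [0, 0, -0.012], "rotation": [0, 0, 0]}, {"translation": [0, 0, -0.012], "rotation": [0, 0, 0]}, {"translation": [0, 0, -0.012], "rotation": [0, 0, 0]}, {"translation": [0, 0, -0.012], "rotation": [0, 0, 0]}])

```text
t: 30.75
eef_pos: [0.6303, 0.1964, 0.1426]
ee_rot: [-3.141, 0.0, -2.976]
force: [-2.8, -1.0, 5.3]
width: 0.0381
gripper_force: 25.0
```

apply_moves(steps=[{"translation": [0, 0, 0], "rotation": [0, 0, 0]}, {"translation": [0, 0, 0], "rotation": [0, 0, 0]}, {"translation": [0, 0, 0], "rotation": [0, 0, 0]}, {"translation": [0, 0, 0], "rotation": [0, 0, 0]}, {"translation": [0, 0, 0], "rotation": [0, 0, 0]}, {"translation": [0, 0, 0], "rotation": [0, 0, 0]}, {"translation": [0, 0, 0.05], "rotation": [0, 0, 0]}, {"translation": [0, 0, 0.12], "rotation": [0, 0, 0]}, {"translation": [0, 0, 0.22], "rotation": [0, 0, 0]}, {"translation": [0, 0, 0.35], "rotation": [0, 0, 0]}], jaw=-0.5)

```text
t: 31.58
eef_pos: [0.6289, 0.196, 0.2283]
ee_rot: [-3.139, -0.004, -2.976]
force: [0.3, 0.8, -0.3]
width: 0.0656
gripper_force: 0.0
```

```bash
python3 - <<'E'
from k import *
s=get_state();print(s['t'],s['force'].round(1),s['eef_pos'].round(4),s['width'])
def lever(q): return (-.03+.06*np.sin(q-.505),-.128,.022+.06*np.cos(q-.505))
TU=[.607,-.1735,-.017]
f=grab_frame("scene")
hs=cv2.cvtColor(f[240:290,140:180],cv2.COLOR_BGR2HSV);m=cv2.inRange(hs,(0,150,90),(6,255,255))|cv2.inRange(hs,(174,150,90),(180,255,255))
n,l,st,ce=cv2.connectedComponentsWithStats(m);i=1+st[1:,4].argmax();print('ball px',ce[i]+[140,240],st[i])
for q in(0,.1,.2,.25):print(q,proj("scene",world(TU,lever(q))).round(1),world(TU,lever(q)).round(3))
print('on',world(TU,lever(1.0)))
y=cv2.inRange(cv2.cvtColor(f,cv2.COLOR_BGR2HSV),(22,150,80),(32,255,255));print('yellow near stand',cv2.connectedComponentsWithStats(y[185:280,300:392])[2][1:].tolist(), 'expect',proj("scene",world([*ST,SYAW],[(.005,0,.1745),(.005,0,.115),(.005,0,.215)])).round(0).tolist())
# lever pushing IK: tool down, fingers shut, closing along tumbler y or x
for az in(0,np.pi/2,np.pi,-np.pi/2):
    Rt=down(TU[2]+az)
    a=world(TU,(-.11,-.128,.07-.035))[0];b=world(TU,(-.015,-.128,.07-.035))[0]
    q=path(s['q'],a+[0,0,.15],Rt,30);q=path(q,a,Rt,10);q=path(q,b,Rt,10)
E
```

```text
31.5833 [ 0.3  0.8 -0.3] [0.6289 0.196  0.2283] 0.06557227665922942
ball px [152.33684211 272.09473684] [ 7 27 11 11 95]
0 [[152.  269.2]] [[ 0.546 -0.3    0.075]]
0.1 [[152.  270.5]] [[ 0.551 -0.301  0.077]]
0.2 [[152.1 272. ]] [[ 0.557 -0.301  0.079]]
0.25 [[152.1 272.8]] [[ 0.56  -0.301  0.08 ]]
on [[ 0.60332622 -0.30145604  0.07479812]]
yellow near stand [[54, 29, 2, 2, 3], [56, 32, 1, 1, 1], [47, 33, 25, 27, 180], [70, 32, 1, 1, 1], [57, 34, 3, 2, 3], [62, 35, 1, 1, 1], [58, 46, 1, 1, 1], [59, 48, 1, 1, 1]] expect [[361.0, 230.0], [357.0, 244.0], [364.0, 219.0]]
end [-0.21  0.2  -0.21 -0.   -1.16 -2.95] maxstep 0.04 bad 0 minz w0,w 0.602 0.602 |q|lo/hi margin 0.04 1.12 dp/.25 [-0.536 -1.982 -0.173] rot/30 [-3.000e-03 -1.000e-02 -3.348e+00]
end [-0.21  0.34 -0.4  -0.   -0.83 -2.95] maxstep 0.03 bad 0 minz w0,w 0.452 0.452 |q|lo/hi margin 0.04 0.79 dp/.25 [ 0.   0.  -0.6] rot/30 [-0.  0. -0.]
end [-0.18  0.46 -0.2  -0.   -0.91 -2.98] maxstep 0.02 bad 0 minz w0,w 0.452 0.452 |q|lo/hi margin 0.01 0.79 dp/.25 [ 0.38  -0.006 -0.   ] rot/30 [-0.  0. -0.]
end [-0.21  0.2  -0.21 -0.   -1
[... 714 characters left out ...]
argin 0.58 0.79 dp/.25 [ 0.  -0.  -0.6] rot/30 [ 0.  0. -0.]
end [-0.18  0.46 -0.2   0.   -0.91  0.16] maxstep 0.02 bad 0 minz w0,w 0.452 0.452 |q|lo/hi margin 0.58 0.79 dp/.25 [ 0.38  -0.006 -0.   ] rot/30 [-0. -0. -0.]
end [-0.21  0.2  -0.21 -0.   -1.16  1.76] maxstep 0.13 bad 0 minz w0,w 0.602 0.602 |q|lo/hi margin 0.74 1.12 dp/.25 [-0.536 -1.982 -0.173] rot/30 [0.012 0.007 5.652]
end [-0.21  0.34 -0.4  -0.   -0.83  1.76] maxstep 0.03 bad 0 minz w0,w 0.452 0.452 |q|lo/hi margin 0.58 0.79 dp/.25 [ 0.  -0.  -0.6] rot/30 [-0.  0. -0.]
end [-0.18  0.46 -0.2   0.   -0.91  1.73] maxstep 0.02 bad 0 minz w0,w 0.452 0.452 |q|lo/hi margin 0.58 0.79 dp/.25 [ 0.38  -0.006 -0.   ] rot/30 [-0. -0. -0.]
```

The 5 N contact before release and the tag blob's position confirm it is hanging. The lever starts at about 0.2 rad. I'll move to it with the fingers shut.

apply_moves(steps=[{"translation": [-0.02, -0.06, 0.05], "rotation": [0, 0, 0]}, {"translation": [-0.05, -0.18, 0.05], "rotation": [0, 0, -0.02]}, {"translation": [-0.09, -0.32, 0.02], "rotation": [0, 0, -0.05]}, {"translation": [-0.13, -0.46, 0], "rotation": [0, 0, -0.08]}, {"translation": [-0.17, -0.6, -0.02], "rotation": [0, 0, -0.11]}, {"translation": [-0.21, -0.74, -0.04], "rotation": [0, 0, -0.14]}, {"translation": [-0.24, -0.86, -0.06], "rotation": [0, 0, -0.17]}, {"translation": [-0.27, -0.96, -0.08], "rotation": [0, 0, -0.17]}, {"translation": [-0.27, -0.99, -0.08], "rotation": [0, 0, -0.17]}, {"translation": [-0.27, -0.99, -0.08], "rotation": [0, 0, -0.17]}], jaw=1, newtons=20)

```text
t: 32.47
eef_pos: [0.5619, -0.0531, 0.2096]
ee_rot: [-3.14, -0.001, -3.068]
force: [0.6, 0.0, -0.3]
width: 0.0049
gripper_force: 0.0
```

apply_moves(steps=[{"translation": [-0.03, -0.1, 0], "rotation": [0, 0, -0.03]}, {"translation": [-0.07, -0.24, 0], "rotation": [0, 0, -0.06]}, {"translation": [-0.11, -0.38, -0.02], "rotation": [0, 0, -0.09]}, {"translation": [-0.15, -0.52, -0.04], "rotation": [0, 0, -0.12]}, {"translation": [-0.19, -0.66, -0.05], "rotation": [0, 0, -0.15]}, {"translation": [-0.23, -0.8, -0.07], "rotation": [0, 0, -0.175]}, {"translation": [-0.26, -0.92, -0.09], "rotation": [0, 0, -0.175]}, {"translation": [-0.27, -0.99, -0.09], "rotation": [0, 0, -0.175]}, {"translation": [-0.27, -0.99, -0.09], "rotation": [0, 0, -0.175]}, {"translation": [-0.27, -0.99, -0.09], "rotation": [0, 0, -0.175]}])

```text
t: 33.3
eef_pos: [0.4953, -0.299, 0.1868]
ee_rot: [-3.141, -0.001, 3.125]
force: [0.5, 0.6, 0.5]
width: 0.0003
gripper_force: 0.0
```

```bash
python3 - <<'E'
from k import *
s=get_state();print(s['t'],s['eef_pos'].round(4),s['width'])
TU=[.607,-.1735,-.017]
for x in(-.11,-.0245):print(((world(TU,(x,-.128,.033))[0]-s['eef_pos'])/.25).round(3),dr(down(TU[2]+np.pi/2),s).round(3))
E
```

```text
33.3 [ 0.4953 -0.299   0.1868] 0.0003497791725825152
[-0.002 -0.002 -0.615] [ 0.002 -0.001 -0.   ]
[ 0.34  -0.008 -0.615] [ 0.002 -0.001 -0.   ]
```

apply_moves(steps=[{"translation": [0, 0, -0.08], "rotation": [0, 0, 0]}, {"translation": [0, 0, -0.2], "rotation": [0, 0, 0]}, {"translation": [0, 0, -0.34], "rotation": [0, 0, 0]}, {"translation": [0, 0, -0.47], "rotation": [0, 0, 0]}, {"translation": [0, 0, -0.57], "rotation": [0, 0, 0]}, {"translation": [0, 0, -0.615], "rotation": [0, 0, 0]}, {"translation": [0, 0, -0.615], "rotation": [0, 0, 0]}, {"translation": [0.04, -0.001, -0.615], "rotation": [0, 0, 0]}, {"translation": [0.08, -0.002, -0.615], "rotation": [0, 0, 0]}, {"translation": [0.12, -0.003, -0.615], "rotation": [0, 0, 0]}])

```text
t: 34.13
eef_pos: [0.528, -0.2996, 0.0355]
ee_rot: [-3.139, 0.003, 3.127]
force: [0.4, -0.4, 0.1]
width: 0.0002
gripper_force: 0.0
```

apply_moves(steps=[{"translation": [0.03, 0, 0], "rotation": [0, 0, 0]}, {"translation": [0.06, -0.001, 0], "rotation": [0, 0, 0]}, {"translation": [0.09, -0.002, 0], "rotation": [0, 0, 0]}, {"translation": [0.12, -0.003, 0], "rotation": [0, 0, 0]}, {"translation": [0.15, -0.004, 0], "rotation": [0, 0, 0]}, {"translation": [0.17, -0.004, 0], "rotation": [0, 0, 0]}, {"translation": [0.19, -0.005, 0], "rotation": [0, 0, 0]}, {"translation": [0.205, -0.005, 0], "rotation": [0, 0, 0]}, {"translation": [0.215, -0.005, 0], "rotation": [0, 0, 0]}, {"translation": [0.215, -0.005, 0], "rotation": [0, 0, 0]}])

```text
t: 34.97
eef_pos: [0.5791, -0.3005, 0.0329]
ee_rot: [-3.141, -0.001, 3.126]
force: [0.2, -0.7, 0.0]
width: 0.0005
gripper_force: 0.2
```

```bash
cat > lev.py <<'E'
from k import *
s=get_state();print(s['t'],s['eef_pos'].round(4),s['force'].round(1))
def lever(q): return (-.03+.06*np.sin(q-.505),-.128,.022+.06*np.cos(q-.505))
TU=[.607,-.1735,-.017]
for c,(x0,x1,y0,y1) in(("scene",(135,185,240,310)),("top",(325,360,140,170))):
    f=grab_frame(c)
    hs=cv2.cvtColor(f[y0:y1,x0:x1],cv2.COLOR_BGR2HSV);m=cv2.inRange(hs,(0,150,70),(6,255,255))|cv2.inRange(hs,(174,150,70),(180,255,255))
    n,l,st,ce=cv2.connectedComponentsWithStats(m)
    if n>1: i=1+st[1:,4].argmax();print(c,ce[i]+[x0,y0],st[i])
    print([proj(c,world(TU,lever(q)))[0].round(1).tolist() for q in(.2,.6,.8,.9,1.0)])
E
python3 lev.py
```

```text
34.9667 [ 0.5791 -0.3005  0.0329] [ 0.2 -0.7  0. ]
scene [154.34482759 288.13793103] [15 43 10 11 87]
[[152.1, 272.0], [152.8, 279.9], [153.5, 284.6], [153.8, 287.1], [154.3, 289.6]]
[[339.3, 155.9], [339.4, 149.2], [339.2, 146.2], [339.1, 144.9], [338.9, 143.6]]
```

apply_moves(steps=[{"translation": [0.008, 0, 0], "rotation": [0, 0, 0]}, {"translation": [0.016, 0, 0], "rotation": [0, 0, 0]}, {"translation": [0.02, 0, 0], "rotation": [0, 0, 0]}, {"translation": [0.024, 0, 0], "rotation": [0, 0, 0]}, {"translation": [0.026, 0, 0], "rotation": [0, 0, 0]}, {"translation": [0.026, 0, 0], "rotation": [0, 0, 0]}, {"translation": [0.026, 0, 0], "rotation": [0, 0, 0]}, {"translation": [0.026, 0, 0], "rotation": [0, 0, 0]}, {"translation": [0.026, 0, 0], "rotation": [0, 0, 0]}, {"translation": [0.026, 0, 0], "rotation": [0, 0, 0]}])

```text
t: 35.9
eef_pos: [0.5854, -0.3006, 0.0334]
ee_rot: [-3.141, -0.0, 3.126]
force: [-0.5, -0.7, -0.1]
width: 0.0004
gripper_force: 0.4
```

```bash
python3 lev.py
```

```text
35.9 [ 0.5854 -0.3006  0.0334] [-0.5 -0.7 -0.1]
scene [154.62352941 290.62352941] [15 46 10 10 85]
[[152.1, 272.0], [152.8, 279.9], [153.5, 284.6], [153.8, 287.1], [154.3, 289.6]]
[[339.3, 155.9], [339.4, 149.2], [339.2, 146.2], [339.1, 144.9], [338.9, 143.6]]
```

apply_moves(steps=[{"translation": [0.008, 0, 0], "rotation": [0, 0, 0]}, {"translation": [0.014, 0, 0], "rotation": [0, 0, 0]}, {"translation": [0.018, 0, 0], "rotation": [0, 0, 0]}, {"translation": [0.02, 0, 0], "rotation": [0, 0, 0]}, {"translation": [0.02, 0, 0], "rotation": [0, 0, 0]}, {"translation": [0.02, 0, 0], "rotation": [0, 0, 0]}, {"translation": [0.02, 0, 0], "rotation": [0, 0, 0]}, {"translation": [0.02, 0, 0], "rotation": [0, 0, 0]}, {"translation": [0.02, 0, 0], "rotation": [0, 0, 0]}, {"translation": [0.02, 0, 0], "rotation": [0, 0, 0]}])

```text
t: 36.83
eef_pos: [0.5859, -0.3005, 0.0331]
ee_rot: [-3.142, -0.008, 3.125]
force: [-13.0, 1.4, 7.1]
width: 0.0007
gripper_force: 6.6
```

```bash
python3 lev.py
```

```text
36.8333 [ 0.5859 -0.3005  0.0331] [-13.    1.4   7.1]
scene [154.57831325 290.73493976] [15 46 10 10 83]
[[152.1, 272.0], [152.8, 279.9], [153.5, 284.6], [153.8, 287.1], [154.3, 289.6]]
[[339.3, 155.9], [339.4, 149.2], [339.2, 146.2], [339.1, 144.9], [338.9, 143.6]]
```

The lever is against its stop (13 N, and it no longer moves). I'll back away, rise, and check everything before handing in.

apply_moves(steps=[{"translation": [-0.05, 0, 0], "rotation": [0, 0, 0]}, {"translation": [-0.12, 0, 0], "rotation": [0, 0, 0]}, {"translation": [-0.2, 0, 0], "rotation": [0, 0, 0]}, {"translation": [-0.25, 0, 0.05], "rotation": [0, 0, 0]}, {"translation": [-0.25, 0, 0.15], "rotation": [0, 0, 0]}, {"translation": [-0.25, 0, 0.3], "rotation": [0, 0, 0]}, {"translation": [-0.25, 0, 0.45], "rotation": [0, 0, 0]}, {"translation": [-0.25, 0, 0.55], "rotation": [0, 0, 0]}, {"translation": [-0.25, 0, 0.6], "rotation": [0, 0, 0]}, {"translation": [-0.25, 0, 0.6], "rotation": [0, 0, 0]}])

```text
t: 37.77
eef_pos: [0.5304, -0.3015, 0.188]
ee_rot: [-3.138, 0.007, 3.127]
force: [0.4, -0.5, 0.2]
width: 0.0006
gripper_force: 0.0
```

```bash
python3 lev.py; python3 - <<'E'
from k import *
f=grab_frame("scene");f0=cv2.imread("scene0_raw.png")
h=cv2.cvtColor(f,cv2.COLOR_BGR2HSV)
def comps(m,x0,x1,y0,y1,a=5):
    n,l,st,ce=cv2.connectedComponentsWithStats(m[y0:y1,x0:x1]);return [(int(st[i,4]),(st[i,:2]+[x0,y0]).tolist(),st[i,2:4].tolist()) for i in range(1,n) if st[i,4]>=a]
print('stones',comps(cv2.inRange(h,(75,90,50),(95,255,255)),150,260,240,340))
print('tag',comps(cv2.inRange(h,(22,150,80),(32,255,255)),330,392,185,290))
print('expect',proj("scene",[world([*ST,SYAW],(x,y,z))[0] for x in(.02,) for y in(-.019,.019) for z in(.11,.21)]).round().tolist())
d=cv2.absdiff(f,f0).max(2); print('cup diff',[int(d[a:b,c:e].mean()) for a,b,c,e in((180,222,308,348),(215,245,244,272),(215,290,65,150),(185,250,400,425),(165,195,345,400))]) # cup, block, hammer, brush, pliers
E
```

```text
37.7667 [ 0.5304 -0.3015  0.188 ] [ 0.4 -0.5  0.2]
scene [154.74712644 290.55172414] [15 46 11 10 87]
[[152.1, 272.0], [152.8, 279.9], [153.5, 284.6], [153.8, 287.1], [154.3, 289.6]]
top [342.15384615 142.        ] [16  0  3  5 13]
[[339.3, 155.9], [339.4, 149.2], [339.2, 146.2], [339.1, 144.9], [338.9, 143.6]]
stones [(46, [196, 268], [7, 9]), (48, [209, 286], [7, 9]), (99, [183, 288], [10, 14]), (129, [194, 292], [14, 17]), (39, [225, 294], [7, 8])]
tag [(168, [347, 221], [25, 24])]
expect [[353.0, 253.0], [360.0, 229.0], [366.0, 247.0], [374.0, 223.0]]
cup diff [31, 5, 47, 24, 55]
```

```bash
python3 -c "
from station import *
print(job_done())"
```

```text
the job is handed in; nothing more can be done
None
```

The job is handed in at about 38 s: all eight stones are in the drum, the empty cup is upright on its coaster, the tag hangs by its eye on the orange peg, and the red lever is pushed to its on stop; I saw no verdict.

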